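# Dock the pen drivers and set the charger

### The arm

A 7-joint arm with a two-finger parallel gripper is mounted at the origin on the work surface. World frame = base frame: x ahead of the robot, y to its left, z up, the work surface at z = 0. Lengths are in m, angles in rad, forces in N, time in s.
With the tool pointing down it reaches from about 0.425 to 0.975 m from the base axis. Payload 16.7 kg.
Tool frame: the origin (TCP) lies at the very end of the fingers, on their centre line; the grasp point (between the pads) lies 19 mm behind it; z points along the fingers, y is the line along which they close (so a half turn about z gives the same grasp; the last joint's range is limited). The gripper opens to 85 mm and grips with 20 to 120 N. Pads are 22 mm wide; open, the fingers measure 114 mm over their backs; the gripper's body (76 mm by 85 mm) begins 54 mm behind the grasp point. The pads swing forward as they close: fully open they stand 13 mm farther back than shut.
Start: joints at [-1.395, 0.426, 0.074, 1.606, -0.034, 1.111, -0.067], TCP at [0.215, 0.64, 0.231] pointing down, gripper open.
Joint ranges: [-2.85, 2.85], [-0.5, 2.14], [-1.23, 1.37], [0.21, 2.46], [-1.02, 4.16], [0.16, 2.05], [-2.73, 2.73]. Speed limits (rad/s): [1.89, 1.89, 2.39, 2.39, 3.01, 3.01, 3.01].

### API

Orientations are given as a unit quaternion [x, y, z, w].
In Python, from plant import state, snapshot, hand_in gives the robot as it stands.
- The arm moves only by the tool jog_arm, never from a script. Its arguments are lists of equal length, an entry for each row: "xyz": the shift along the tool's x, y, z in mm, a list of three; "delta_rot": the turn, a rotation vector about the tool's x, y, z in rad, a list of three; "gripper": the opening, from 0 (shut) to 1 (fully open). In form: {"xyz": [[tx, ty, tz], ...], "delta_rot": [[wx, wy, wz], ...], "gripper": [gripper, ...]}. A call has 1 to 12 rows; each row shifts and turns the commanded pose from where the row before left it, along the tool's axes as they then stand; what a row does not reach is not made up. A row lasts 1/8 s, in which the tool goes at most 62.5 mm and 10.7 degrees, less where a joint would pass 70% of its speed; a pose out of reach is approached as far as the arm can. A call with a gripper value outside its range is refused whole. The fingers move at their own pace and stop on an object; the grip force is fixed at half the most. Time passes only in rows, so rows that do not move let the fingers close. It gives the time, the measured TCP pose, the force, the opening and the grip force at its end, in the units of the state.
- state(): the state, without advancing time (a new reading comes with each control period).
- snapshot(name): name is "scene" or "top" or "wrist"; returns a dict with "img" (384x512x3 uint8, red, green, blue), "fx", "fy", "cx", "cy" (pixels), "position" and "rotation" of the camera in the world. Camera axes: x right, y down, z forward; pixel columns grow to the right and rows downward; lengths in m; the calibration is good to about 2 mm. The wrist camera is an equidistant fisheye: a pixel r from the principal point sees the ray r / f radians off the axis. A picture is of the moment at which its call begins. There is no depth.
- hand_in(): hands the job in; it is judged then, once.
The state is a dict: "t": time; "qpos": joint angles; "qvel": joint speeds; "joint_torque": joint torques, N m; "eef_pos": TCP position; "ee_rot": TCP orientation; "force": force on the tool from outside, world axes, zero at the start; "moment": the same for the moment, N m; "finger_gap": finger opening in m; "finger_force": force on a finger pad.
Only numpy, scipy, OpenCV 4.12 (cv2) and the standard library are available. Lean on these libraries where they do the work, as an engineer would, in place of code of your own. Each camera call takes 0.05 s, during which the arm holds its last target. There are 200 camera calls.

### The job

Put the cordless pen screwdrivers on charge: first turn the dock's selector to the bar mark (off), then drop every pen driver that lies on the bench, steel nose down and fully home, into a tube of its own in the leaning dock. When all are in, turn the selector to the two-dot mark, without knocking over the flux bottle or the flux jar.

Things in the scene. Friction and masses are not known exactly. Their poses are not given: they have to be found in the camera images.
- pen1: cordless pen screwdriver lying on the bench, 165 mm long: square black body 26 x 26 x 115 mm, then a round steel nose, diameter 16 mm, 50 mm long. Origin on its long axis, midway between the ends (13 mm above the bench while lying); x points along the axis to the nose; y, z: normals of the body's flat sides. 0.11 to 0.21 kg. At the start the nose points roughly to the robot. May be absent.
- pen1_tip (a point): the very end of the steel nose of pen1, on the axis; 82.5 mm from its origin; axes as pen1. The pen balances about 8 mm from its origin towards the nose
- pen2: cordless pen screwdriver lying on the bench, 165 mm long: square black body 26 x 26 x 115 mm, then a round steel nose, diameter 16 mm, 50 mm long. Origin on its long axis, midway between the ends (13 mm above the bench while lying); x points along the axis to the nose; y, z: normals of the body's flat sides. 0.11 to 0.21 kg. At the start the nose points roughly to the robot. May be absent.
- pen2_tip (a point): the very end of the steel nose of pen2, on the axis; 82.5 mm from its origin; axes as pen2. The pen balances about 8 mm from its origin towards the nose
- pen3: cordless pen screwdriver lying on the bench, 165 mm long: square black body 26 x 26 x 115 mm, then a round steel nose, diameter 16 mm, 50 mm long. Origin on its long axis, midway between the ends (13 mm above the bench while lying); x points along the axis to the nose; y, z: normals of the body's flat sides. 0.11 to 0.21 kg. At the start the nose points roughly to the robot. May be absent.
- pen3_tip (a point): the very end of the steel nose of pen3, on the axis; 82.5 mm from its origin; axes as pen3. The pen balances about 8 mm from its origin towards the nose
- pen4: cordless pen screwdriver lying on the bench, 165 mm long: square black body 26 x 26 x 115 mm, then a round steel nose, diameter 16 mm, 50 mm long. Origin on its long axis, midway between the ends (13 mm above the bench while lying); x points along the axis to the nose; y, z: normals of the body's flat sides. 0.11 to 0.21 kg. At the start the nose points roughly to the robot. May be absent.
- pen4_tip (a point): the very end of the steel nose of pen4, on the axis; 82.5 mm from its origin; axes as pen4. The pen balances about 8 mm from its origin towards the nose
- well1: one of the dock's four grey square tubes, alike, fixed, empty at the start, leaning 45 degrees, mouth up and away from the robot. Origin: centre of the outer underside of the closed lower end; z runs up the tube to the mouth, y along the row. Outside 48 x 48 x 100 mm, inside 38 x 38: inner floor at z = 5 mm, mouth at z = 100. A pen that is home sticks out 70 mm and lies on the lower wall, 6 mm off the tube's axis
- well2: one of the dock's four grey square tubes, alike, fixed, empty at the start, leaning 45 degrees, mouth up and away from the robot. Origin: centre of the outer underside of the closed lower end; z runs up the tube to the mouth, y along the row. Outside 48 x 48 x 100 mm, inside 38 x 38: inner floor at z = 5 mm, mouth at z = 100. A pen that is home sticks out 70 mm and lies on the lower wall, 6 mm off the tube's axis
- well3: one of the dock's four grey square tubes, alike, fixed, empty at the start, leaning 45 degrees, mouth up and away from the robot. Origin: centre of the outer underside of the closed lower end; z runs up the tube to the mouth, y along the row. Outside 48 x 48 x 100 mm, inside 38 x 38: inner floor at z = 5 mm, mouth at z = 100. A pen that is home sticks out 70 mm and lies on the lower wall, 6 mm off the tube's axis
- well4: one of the dock's four grey square tubes, alike, fixed, empty at the start, leaning 45 degrees, mouth up and away from the robot. Origin: centre of the outer underside of the closed lower end; z runs up the tube to the mouth, y along the row. Outside 48 x 48 x 100 mm, inside 38 x 38: inner floor at z = 5 mm, mouth at z = 100. A pen that is home sticks out 70 mm and lies on the lower wall, 6 mm off the tube's axis
- dock: charging dock, fixed, placed differently each time: aluminium base 190 x 400 x 12 mm with four tubes 64 mm apart (mouths at most 125 mm above the bench) and, at its -y end, a black deck 120 x 85 mm, 40 mm high, with the selector. Origin on the bench near the middle of the row; x points away from the robot, the way the tubes lean; y along the row
- selector (a joint): selector angle, rad, growing clockwise seen from above; four detents: 0 = bar mark, 0.45 = one dot, 0.90 = two dots, 1.35 = three dots; stops at 0 and 1.38. Let go, it snaps to the nearest detent; up to 0.4 N m turns it. It starts at one of the dotted marks, which are white on the deck round the knob
- selector_grip (a point): on the selector's vertical axis, 77 mm above the bench, 37 mm above the deck: the height to grip. The knob is a black bar 53 mm long, 14 mm thick, its top 7 mm above this point, on a disc 56 mm in diameter whose top is 23 mm below it. Turns with the knob: x lies along the bar, the white pointer line is on its -x half
- flux_bottle: bystander: upright clear bottle, 48 mm in diameter, 100 mm high, beyond the pens; origin at the centre of its underside, z up
- flux_jar: bystander: small amber jar, 52 mm in diameter, 40 mm high, beyond the dock; origin at the centre of its underside, z up
Mind the look-alikes: they are no part of the job. Leave any purple look-alike of the pen4 alone.

How it is judged:
On the way, in this order (a step that is already met when the one before it is completed fails the run):
1. the selector is turned off, to the bar mark (value of joint selector below 0.12 rad), for 0.2 s.
2. with the selector still off, every pen driver on the bench is home in a tube, nose down (((distance between pen1_tip and well1 below 0.024 m and z of pen1_tip in the frame of well1 below 0.015 m and angle between the x axis of pen1 and the z axis of well1, either way round below 0.2 rad) or (distance between pen1_tip and well2 below 0.024 m and z of pen1_tip in the frame of well2 below 0.015 m and angle between the x axis of pen1 and the z axis of well2, either way round below 0.2 rad) or (distance between pen1_tip and well3 below 0.024 m and z of pen1_tip in the frame of well3 below 0.015 m and angle between the x axis of pen1 and the z axis of well3, either way round below 0.2 rad) or (distance between pen1_tip and well4 below 0.024 m and z of pen1_tip in the frame of well4 below 0.015 m and angle between the x axis of pen1 and the z axis of well4, either way round below 0.2 rad)) and ((distance between pen2_tip and well1 below 0.024 m and z of pen2_tip in the frame of well1 below 0.015 m and angle between the x axis of pen2 and the z axis of well1, either way round below 0.2 rad) or (distance between pen2_tip and well2 below 0.024 m and z of pen2_tip in the frame of well2 below 0.015 m and angle between the x axis of pen2 and the z axis of well2, either way round below 0.2 rad) or (distance between pen2_tip and well3 below 0.024 m and z of pen2_tip in the frame of well3 below 0.015 m and angle between the x axis of pen2 and the z axis of well3, either way round below 0.2 rad) or (distance between pen2_tip and well4 below 0.024 m and z of pen2_tip in the frame of well4 below 0.015 m and angle between the x axis of pen2 and the z axis of well4, either way round below 0.2 rad)) and ((distance between pen3_tip and well1 below 0.024 m and z of pen3_tip in the frame of well1 below 0.015 m and angle between the x axis of pen3 and the z axis of well1, either way round below 0.2 rad) or (distance between pen3_tip and well2 below 0.024 m and z of pen3_tip in the frame of well2 below 0.015 m and angle between the x axis of pen3 and the z axis of well2, either way round below 0.2 rad) or (distance between pen3_tip and well3 below 0.024 m and z of pen3_tip in the frame of well3 below 0.015 m and angle between the x axis of pen3 and the z axis of well3, either way round below 0.2 rad) or (distance between pen3_tip and well4 below 0.024 m and z of pen3_tip in the frame of well4 below 0.015 m and angle between the x axis of pen3 and the z axis of well4, either way round below 0.2 rad)) and ((distance between pen4_tip and well1 below 0.024 m and z of pen4_tip in the frame of well1 below 0.015 m and angle between the x axis of pen4 and the z axis of well1, either way round below 0.2 rad) or (distance between pen4_tip and well2 below 0.024 m and z of pen4_tip in the frame of well2 below 0.015 m and angle between the x axis of pen4 and the z axis of well2, either way round below 0.2 rad) or (distance between pen4_tip and well3 below 0.024 m and z of pen4_tip in the frame of well3 below 0.015 m and angle between the x axis of pen4 and the z axis of well3, either way round below 0.2 rad) or (distance between pen4_tip and well4 below 0.024 m and z of pen4_tip in the frame of well4 below 0.015 m and angle between the x axis of pen4 and the z axis of well4, either way round below 0.2 rad)) and value of joint selector below 0.12 rad), for 0.2 s.
3. the selector is turned to the two-dot mark (value of joint selector between 0.78 and 1.02 rad), for 0.2 s.
At the end, for the whole second after the job is handed in: every pen driver present is in a tube, nose down (nose end within 10 mm of the tube's inner floor, axis within 0.2 rad of the tube's), at rest, and the selector is at the two-dot mark (0.90 +- 0.12 rad) (all of step 3 and ((distance between pen1_tip and well1 below 0.024 m and z of pen1_tip in the frame of well1 below 0.015 m and angle between the x axis of pen1 and the z axis of well1, either way round below 0.2 rad) or (distance between pen1_tip and well2 below 0.024 m and z of pen1_tip in the frame of well2 below 0.015 m and angle between the x axis of pen1 and the z axis of well2, either way round below 0.2 rad) or (distance between pen1_tip and well3 below 0.024 m and z of pen1_tip in the frame of well3 below 0.015 m and angle between the x axis of pen1 and the z axis of well3, either way round below 0.2 rad) or (distance between pen1_tip and well4 below 0.024 m and z of pen1_tip in the frame of well4 below 0.015 m and angle between the x axis of pen1 and the z axis of well4, either way round below 0.2 rad)) and ((distance between pen2_tip and well1 below 0.024 m and z of pen2_tip in the frame of well1 below 0.015 m and angle between the x axis of pen2 and the z axis of well1, either way round below 0.2 rad) or (distance between pen2_tip and well2 below 0.024 m and z of pen2_tip in the frame of well2 below 0.015 m and angle between the x axis of pen2 and the z axis of well2, either way round below 0.2 rad) or (distance between pen2_tip and well3 below 0.024 m and z of pen2_tip in the frame of well3 below 0.015 m and angle between the x axis of pen2 and the z axis of well3, either way round below 0.2 rad) or (distance between pen2_tip and well4 below 0.024 m and z of pen2_tip in the frame of well4 below 0.015 m and angle between the x axis of pen2 and the z axis of well4, either way round below 0.2 rad)) and ((distance between pen3_tip and well1 below 0.024 m and z of pen3_tip in the frame of well1 below 0.015 m and angle between the x axis of pen3 and the z axis of well1, either way round below 0.2 rad) or (distance between pen3_tip and well2 below 0.024 m and z of pen3_tip in the frame of well2 below 0.015 m and angle between the x axis of pen3 and the z axis of well2, either way round below 0.2 rad) or (distance between pen3_tip and well3 below 0.024 m and z of pen3_tip in the frame of well3 below 0.015 m and angle between the x axis of pen3 and the z axis of well3, either way round below 0.2 rad) or (distance between pen3_tip and well4 below 0.024 m and z of pen3_tip in the frame of well4 below 0.015 m and angle between the x axis of pen3 and the z axis of well4, either way round below 0.2 rad)) and ((distance between pen4_tip and well1 below 0.024 m and z of pen4_tip in the frame of well1 below 0.015 m and angle between the x axis of pen4 and the z axis of well1, either way round below 0.2 rad) or (distance between pen4_tip and well2 below 0.024 m and z of pen4_tip in the frame of well2 below 0.015 m and angle between the x axis of pen4 and the z axis of well2, either way round below 0.2 rad) or (distance between pen4_tip and well3 below 0.024 m and z of pen4_tip in the frame of well3 below 0.015 m and angle between the x axis of pen4 and the z axis of well3, either way round below 0.2 rad) or (distance between pen4_tip and well4 below 0.024 m and z of pen4_tip in the frame of well4 below 0.015 m and angle between the x axis of pen4 and the z axis of well4, either way round below 0.2 rad)) and linear speed of each of pen1, pen2, pen3, pen4 below 0.03 m/s); the robot touches nothing.
It fails at once if the flux bottle or the flux jar is knocked over (angle between any of flux_bottle, flux_jar's own z axis and vertical above 0.6 rad).
Of pen1, pen2, pen3, pen4 only 3 to 4 are there at a start; the rules pass over those that are not, and their reading is None.
At some moment in a run one of pen1, pen2, pen3, pen4 may be knocked a few centimetres aside while the robot is not near it.
It also fails if it takes over 210 s, if anything falls off the work surface, if the arm or the gripper's body presses on something with over 40 N, if the wrist force passes 120 N, or if a joint passes its speed limit or range.

## Working session

There is one attempt and no reset: what is moved stays moved. The work goes in short steps, Python scripts to look and compute and a tool call to move; the robot and the scene stay as the last step left them, time stands still between calls to the robot, and variables do not carry over. Pictures are saved under pics/ and viewed, at most 14 in all, crops included, and the job is handed in when it is done.

Besides the shell and the picture viewer there is one more tool, called as name(argument=value, ...) on one line, values as JSON. jog_arm: Moves the arm, as the interface text tells. Its arguments: {"type":"object","properties":{"xyz":{"type":"array","items":{"type":"array","items":{"type":"number"}}},"delta_rot":{"type":"array","items":{"type":"array","items":{"type":"number"}}},"gripper":{"type":"array","items":{"type":"number"}}},"required":["xyz","delta_rot","gripper"]}

```bash
mkdir -p pics; ls
cat > h.py <<'E'
import numpy as np, cv2, json
from plant import state, snapshot, hand_in
from scipy.spatial.transform import Rotation as R
def snap(name,fn):
    s=snapshot(name); cv2.imwrite('pics/'+fn+'.png',s['img'][:,:,::-1]); np.save('pics/'+fn+'.npy',{k:v for k,v in s.items()},allow_pickle=True); return s
def load(fn): return np.load('pics/'+fn+'.npy',allow_pickle=True).item()
def rot(s):
    r=np.array(s['rotation'],float); return r if r.shape==(3,3) else R.from_quat(r).as_matrix()
def ray(s,u,v,fish=False):
    x=(u-s['cx'])/s['fx']; y=(v-s['cy'])/s['fy']
    if fish:
        th=np.hypot(x,y); k=np.sin(th)/th if th>1e-9 else 1
        d=np.array([x*k,y*k,np.cos(th)])
    else: d=np.array([x,y,1.])
    return rot(s)@d
def onz(s,u,v,z,fish=False):
    d=ray(s,u,v,fish); p=np.array(s['position']); return p+d*(z-p[2])/d[2]
def proj(s,P,fish=False):
    c=rot(s).T@(np.array(P)-np.array(s['position']))
    if fish:
        r=np.hypot(c[0],c[1]); th=np.arctan2(r,c[2]); c=np.array([c[0]/r*th,c[1]/r*th,1])
    return s['fx']*c[0]/c[2]+s['cx'], s['fy']*c[1]/c[2]+s['cy']
E
python3 - <<'E'
from h import *
for n in ['top','scene']:
    s=snap(n,n+'0'); print(n,s['fx'],s['fy'],s['cx'],s['cy'],s['position'],np.array(s['rotation']).round(3).tolist())
print(state())
E
```

```text
pics
top 450.85231295490706 450.85231295490706 252.2618334791576 189.5067445986864 [ 0.33135369 -0.03920292  1.15016102] [0.726, -0.68, 0.074, -0.074]
scene 480.29362299512303 480.29362299512303 258.5716967825258 186.75025118216178 [ 1.3736866  -0.58546939  0.92503632] [0.801, 0.427, -0.201, -0.368]
{'t': 0.1, 'qpos': array([-1.39548749,  0.42670708,  0.07385198,  1.60654921, -0.03411676,
        1.11081954, -0.06705508]), 'qvel': array([ 0.00103664, -0.00023356,  0.00121707, -0.0010292 , -0.0002346 ,
        0.00011568,  0.00071381]), 'joint_torque': array([ 8.43830639e-03, -9.51537180e+01,  3.77124220e+00, -4.64396453e+01,
        1.96042639e-02,  6.63672326e-03,  3.14503879e-06]), 'eef_pos': array([0.21530981, 0.63933713, 0.23065276]), 'ee_rot': array([ 1.61688168e-01,  9.86841711e-01, -6.08720922e-04, -6.25033659e-05]), 'force': array([ 0.09841676, -0.13040601,  0.51632675]), 'moment': array([-0.02464331, -0.01166295,  0.04233635]), 'finger_force': 0.0, 'finger_gap': 0.08544186439365159}
```

```bash
python3 -c "
import cv2
a=cv2.imread('pics/top0.png');cv2.imwrite('pics/top0b.png',cv2.resize(a,(800,600),interpolation=2))"
```

```text
(no output)
```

View pics/top0b.png

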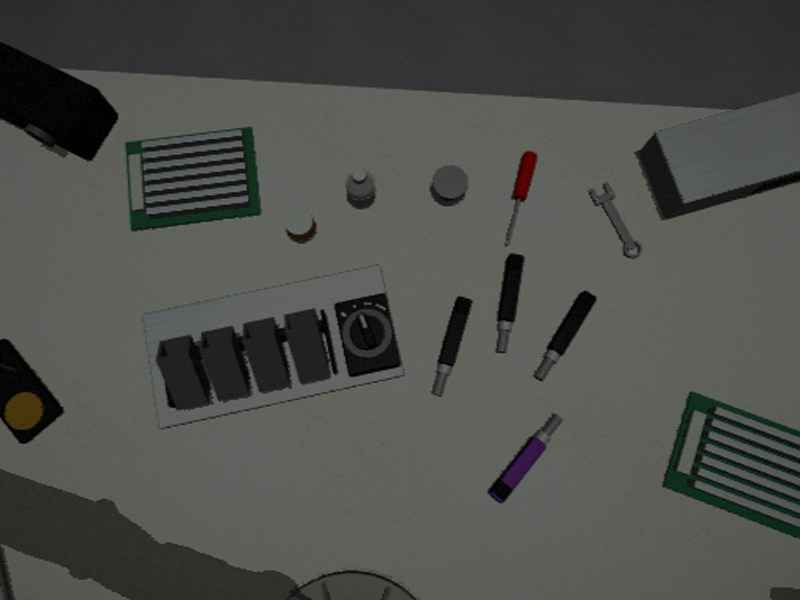

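View pics/scene0.png

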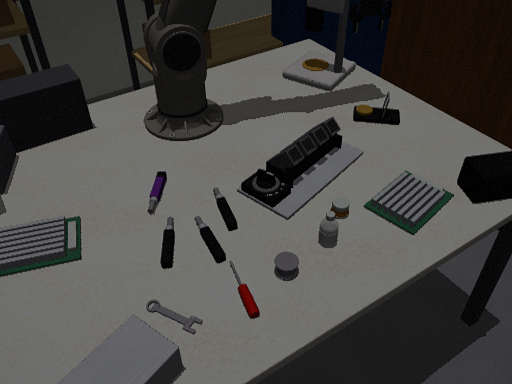

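The top view shows three black pens with noses at 800x600 pixels (437,393), (502,350) and (541,377). The purple look-alike is at (525,458), the dock spans (143,315)-(403,375), and the selector is at (366,332). The scene view agrees. I'll enlarge the dock next.

Run:
```python
from h import *
a=cv2.imread('pics/top0.png'); a=cv2.convertScaleAbs(a,alpha=2.2,beta=10)
c=a[160:285,85:265]; cv2.imwrite('pics/c1.png',cv2.resize(c,None,fx=4.4,fy=4.4,interpolation=2))
s=load('top0'); k=1/1.5625
f=lambda u,v,z:onz(s,u*k,v*k,z)[:2]
C=[f(*p,0.012) for p in [(143,315),(380,265),(403,375),(161,427)]]
print('corners',np.round(C,4).tolist(), np.linalg.norm(C[0]-C[1]),np.linalg.norm(C[1]-C[2]))
# pens by threshold
g=cv2.cvtColor(cv2.imread('pics/top0.png'),cv2.COLOR_BGR2HSV)
m=(g[:,:,2]<45).astype(np.uint8)
n,l,st,ce=cv2.connectedComponentsWithStats(m)
for i in range(1,n):
    if 150<st[i,4]<1500:
        pts=np.argwhere(l==i)[:,::-1].astype(np.float32); print(st[i].tolist(),cv2.minAreaRect(pts), f(*(ce[i]/k),0.013).round(3))
print([(f(*n,0.013).round(4).tolist(),f(*t,.013).round(4).tolist()) for n,t in [((437,394),(464,297)),((502,352),(514,255)),((540,379),(591,292))]])
print('bottle',f(361,190,0.05),'jar',f(301,228,.02))
```

```text
corners [[0.5151, 0.378], [0.6249, -0.0038], [0.4446, -0.0532], [0.3377, 0.3247]] 0.3972542555805817 0.18700009205518522
[0, 0, 36, 17, 197] ((17.5, 8.0), (16.0, 35.0), 90.0) [1.06 0.67]
[495, 0, 17, 23, 175] ((503.0, 11.0), (22.0, 16.0), 90.0) [ 1.143 -0.71 ]
[408, 86, 104, 54, 1272] ((458.9970397949219, 102.68167114257812), (54.014442443847656, 96.3401107788086), 74.53878784179688) [ 0.803 -0.527]
[318, 162, 17, 46, 471] ((326.0899963378906, 184.87001037597656), (11.172287940979004, 45.82052230834961), 8.130102157592773) [ 0.6   -0.221]
[349, 186, 32, 42, 486] ((364.7205505371094, 207.63232421875), (11.147406578063965, 47.676605224609375), 30.963754653930664) [ 0.549 -0.323]
[214, 188, 43, 53, 849] ((234.57647705078125, 214.0941162109375), (48.37549591064453, 34.2750129699707), 77.47119140625) [0.502 0.009]
[280, 190, 22, 45, 464] ((290.3570251464844, 212.10365295410156), (10.656745910644531, 45.910743713378906), 16.189205169677734) [ 0.522 -0.132]
[223, 200, 24, 25, 404] ((234.25001525878906, 212.25001525878906), (23.33452033996582, 22.62741470336914), 45.0) [0.51 0.01]
[0, 217, 4
[... 377 characters left out ...]
13885498047) [ 0.396 -0.612]
[446, 268, 66, 46, 586] ((480.69091796875, 291.6923828125), (72.72490692138672, 22.322959899902344), 24.057350158691406) [ 0.354 -0.607]
[312, 275, 34, 46, 197] ((332.16204833984375, 297.9043884277344), (12.184739112854004, 51.84592819213867), 38.41805648803711) [ 0.296 -0.224]
[444, 290, 68, 33, 201] ((477.3287658691406, 307.96240234375), (72.91494750976562, 7.345130920410156), 24.655899047851562) [ 0.315 -0.599]
[181, 365, 85, 19, 202] ((223.0, 374.0), (84.0, 18.0), 0.0) [0.121 0.031]
[([0.4176, -0.1095], [0.5793, -0.1459]), ([0.4921, -0.2115], [0.6565, -0.2263]), ([0.4522, -0.2741], [0.6014, -0.3554])]
bottle [0.74040196 0.03497464] jar [0.6779452  0.13220922]
```

View pics/c1.png

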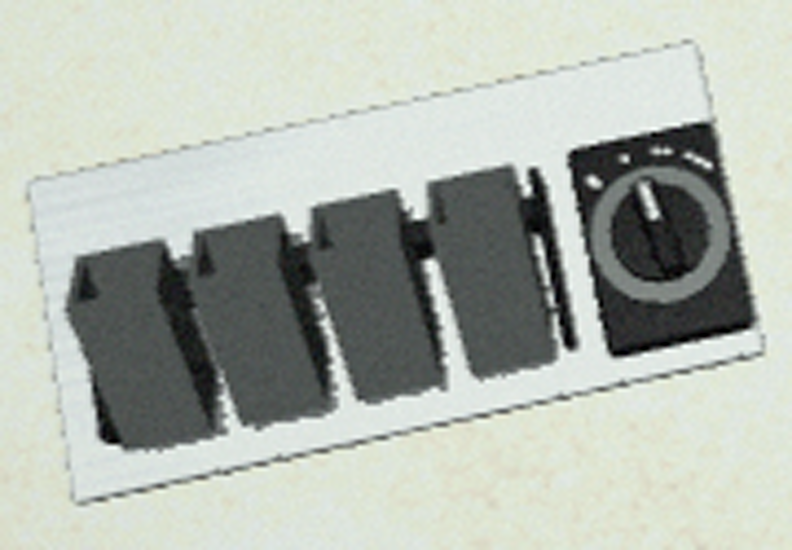

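The crop shows the tube mouth far edges at about (428,182)-(513,165) for the nearest tube, and similarly for the others. The knob is centred at about (660,235). Its pointer line points to (646,187), nearest the one-dot mark at (625,160). The bar mark is at (592,182).

```bash
cat >> h.py <<'E'
def tw(fn='wrist'):pass
E
python3 - <<'E'
from h import *
s=load('top0'); f=lambda u,v,z:onz(s,85+u/4.4,160+v/4.4,z)[:2]
C=np.array([f(30,183,.012),f(695,42,.012),f(764,350,.012),f(78,502,.012)])
print(C.round(4).tolist(),C.mean(0))
d=(C[0]-C[1])+(C[3]-C[2]); e=(C[1]-C[2])+(C[0]-C[3]); print(np.arctan2(-d[0],d[1]),np.arctan2(e[1],e[0]))
y=0.275; X=np.array([np.cos(y),np.sin(y)]);Y=np.array([-X[1],X[0]]);O=C.mean(0)
D=lambda p:(np.round([(p-O)@X,(p-O)@Y],4).tolist())
for a,b,c,e in [((77,257),(163,239),(125,448),(218,436)),((193,231),(281,214),(248,427),(333,409)),((311,207),(396,190),(360,403),(446,385)),((428,182),(513,165),(478,378),(556,358))]:
    print(D(f(*a,.091)),D(f(*b,.091)),D(f(*c,.054)),D(f(*e,.054)))
print('knob',f(660,235,.054),D(f(660,235,.054)))
kt=f(645,183,.084);kb=f(673,275,.084);print('bar',kt,kb,(kt+kb)/2, D((kt+kb)/2),'ang',np.arctan2(*(kt-kb)[::-1]))
kc=f(660,235,.054)
for m in [(592,182),(625,160),(660,151),(697,160)]: q=f(*m,.04)-kc; print(np.arctan2(q[1],q[0]))
st=state(); print(R.from_quat(st['ee_rot']).as_matrix().round(3).tolist())
E
```

```text
[[0.5152, 0.3773], [0.625, -0.0031], [0.4458, -0.055], [0.3356, 0.3252]] [0.48041844 0.16109972]
0.28149793704621034 0.2818078909472903
[0.0266, 0.1551] [0.0267, 0.1085] [-0.0752, 0.1553] [-0.0794, 0.1047]
[0.0276, 0.0921] [0.0269, 0.0442] [-0.078, 0.088] [-0.0781, 0.0409]
[0.0273, 0.0278] [0.027, -0.0188] [-0.0779, 0.0259] [-0.0781, -0.0219]
[0.0277, -0.0365] [0.0273, -0.0833] [-0.078, -0.0398] [-0.0762, -0.0838]
knob [0.50188658 0.00747469] [-0.0211, -0.1537]
bar [0.52533148 0.01643062] [ 0.4758541  -0.00238767] [0.50059279 0.00702148] [-0.0224, -0.1538] ang 0.36344514196280486
0.9421942020184495
0.492332810430303
0.08041648216502117
-0.3559863967844359
[[-0.948, 0.319, -0.0], [0.319, 0.948, -0.001], [-0.0, -0.001, -1.0]]
```

jog_arm(xyz=[[-39,-42,0],[-39,-42,0],[-39,-42,0],[-39,-42,0],[-39,-42,0],[-39,-42,0],[-39,-42,0],[-39,-42,0],[-39,-42,0],[-39,-42,0],[-39,-42,0],[-39,-42,0]], delta_rot=[[0,0,0],[0,0,0],[0,0,0],[0,0,0],[0,0,0],[0,0,0],[0,0,0],[0,0,0],[0,0,0],[0,0,0],[0,0,0],[0,0,0]], gripper=[0.6,0.6,0.6,0.6,0.6,0.6,0.6,0.6,0.6,0.6,0.6,0.6])

```text
t: 1.6
eef_pos: [0.4984, 0.0109, 0.2314]
ee_rot: [0.162, 0.987, 0.0, 0.0]
force: [0.8, 1.1, -0.2]
finger_gap: 0.051
finger_force: 0.0
```

jog_arm(xyz=[[0,0,0],[0,0,0],[0,0,0],[0,0,0],[0,0,0],[0,0,0],[0,0,0],[0,0,0],[0,0,0],[0,0,0],[0,0,0],[0,0,0]], delta_rot=[[0,0,0.18],[0,0,0.18],[0,0,0.18],[0,0,0.18],[0,0,0.18],[0,0,0.18],[0,0,0.18],[0,0,0.18],[0,0,0.18],[0,0,0.18],[0,0,0.18],[0,0,0.18]], gripper=[0.6,0.6,0.6,0.6,0.6,0.6,0.6,0.6,0.6,0.6,0.6,0.6])

```text
t: 3.1
eef_pos: [0.4979, 0.0126, 0.2311]
ee_rot: [0.948, 0.32, -0.0, -0.0]
force: [0.3, 0.7, -0.1]
finger_gap: 0.0513
finger_force: 0.0
```

```bash
cat >> h.py <<'E'
def go(p,xdir=None):
    "tool-frame shift (mm) and, for a tool-down pose, wz to world x-angle xdir"
    st=state(); M=R.from_quat(st['ee_rot']).as_matrix()
    print('t',round(st['t'],2),'pos',np.round(st['eef_pos'],4),'q',np.round(st['qpos'],2),'F',np.round(st['force'],1),'gap',round(st['finger_gap'],4))
    print('x',M[:,0].round(3),'z',M[:,2].round(3),'xang',round(np.arctan2(M[1,0],M[0,0]),3))
    print('shift',(M.T@(np.array(p)-st['eef_pos'])*1000).round(1))
    return M,st
E
python3 - <<'E'
from h import *
go([.501,.007,.058])
s=snap('wrist','w1'); print(s['fx'],s['cx'],s['cy'],s['position'])
a=cv2.convertScaleAbs(cv2.imread('pics/w1.png'),alpha=2,beta=10); cv2.imwrite('pics/w1b.png',cv2.resize(a,(800,600),interpolation=2))
print(proj(s,[.501,.007,.084],True))
E
```

```text
t 3.1 pos [0.4979 0.0126 0.2311] q [-0.86  0.16  0.79  2.03 -0.13  1.   -0.92] F [ 0.3  0.7 -0.1] gap 0.0513
x [ 0.796  0.606 -0.   ] z [-0. -0. -1.] xang 0.651
shift [ -0.8   6.4 173.1]
297.3186396354542 250.55366327189915 192.9721549365708 [0.55193405 0.05435089 0.37362814]
(np.float64(257.72655996538305), np.float64(182.97816021233558))
```

View pics/w1b.png

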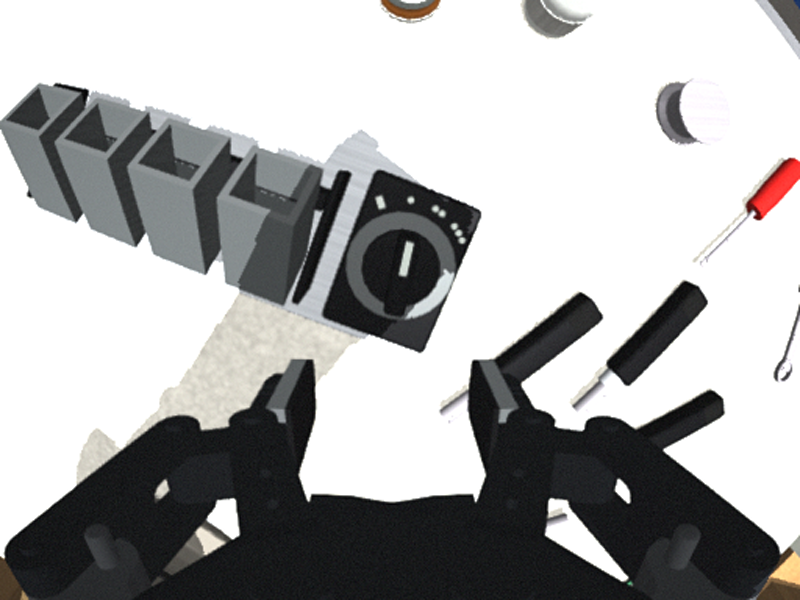

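The wrist view shows the knob disc centred at about (401,266). The pointer line runs (404,276) to (407,242) and the bar's lower end is at about (396,312). The four tube mouths are open, and the three pens are at right.

Run:
```python
from h import *
s=load('w1');k=1/1.5625
f=lambda u,v,z:onz(s,u*k,v*k,z,True)[:2]
a=f(404,276,.084);b=f(407,242,.084);c=f(396,306,.084);e=f(408,234,.084)
an=lambda q:round(np.arctan2(q[1],q[0]),3)
print(an(b-a),an(e-c),(c+e)/2,'disc',f(401,266,.054))
kc=f(401,266,.054)
for m in [(380,202),(411,200),(440,211),(457,231)]: print(an(f(*m,.04)-kc))
# well mouths: lower/far edge & upper edge corners, z=.091 and .125
O=np.array([.4804,.1611]);y=.2816;X=np.array([np.cos(y),np.sin(y)]);Y=np.array([-X[1],X[0]])
D=lambda p:np.round([(p-O)@X,(p-O)@Y],4).tolist()
print('w4 near',D(f(218,196,.125)),D(f(294,213,.125)),'far',D(f(251,148,.091)),D(f(322,168,.091)))
print('w3 near',D(f(130,168,.125)),D(f(202,184,.125)),'far',D(f(170,121,.091)),D(f(233,139,.091)))
print('w2 near',D(f(63,138,.125)),D(f(133,156,.125)))
```

```text
0.571 0.495 [0.50864396 0.0135278 ] disc [0.50635389 0.01180172]
0.978
0.494
0.011
-0.399
w4 near [-0.003, -0.0348] [0.0024, -0.0796] far [0.0267, -0.0338] [0.0293, -0.0807]
w3 near [-0.0045, 0.0265] [0.0004, -0.0232] far [0.0274, 0.027] [0.0285, -0.0204]
w2 near [-0.0001, 0.0854] [0.0028, 0.0267]
```

jog_arm(xyz=[[3,6,0],[0,0,30],[0,0,30],[0,0,30],[0,0,30],[0,0,20],[0,0,15],[0,0,10],[0,0,6],[0,0,0],[0,0,0],[0,0,0]], delta_rot=[[0,0,0.144],[0,0,0],[0,0,0],[0,0,0],[0,0,0],[0,0,0],[0,0,0],[0,0,0],[0,0,0],[0,0,0],[0,0,0],[0,0,0]], gripper=[0.6,0.6,0.6,0.6,0.6,0.6,0.6,0.6,0.6,0.0,0.0,0.0])

```text
t: 4.65
eef_pos: [0.5045, 0.0098, 0.0609]
ee_rot: [0.967, 0.254, 0.001, -0.0]
force: [-0.6, -1.1, 5.0]
finger_gap: 0.0127
finger_force: 60.6
```

jog_arm(xyz=[[0,0,0],[0,0,0],[0,0,0],[0,0,0],[0,0,0],[0,0,0]], delta_rot=[[0,0,0],[0,0,0],[0,0,0],[0,0,0],[0,0,0],[0,0,0]], gripper=[0,0,0,0,0,0])

```text
t: 5.4
eef_pos: [0.5045, 0.0098, 0.0609]
ee_rot: [0.967, 0.254, 0.0, -0.0]
force: [-0.3, -0.5, 7.1]
finger_gap: 0.0129
finger_force: 60.8
```

Run:
```python
from h import *
go([.504,.010,.060]); print(state()['moment'],state()['finger_force'])
```

```text
t 5.4 pos [0.5045 0.0098 0.0609] q [-0.66  0.46  0.64  2.15 -0.45  0.66 -0.77] F [-0.3 -0.5  7.1] gap 0.0129
x [0.871 0.491 0.001] z [ 0.001  0.    -1.   ] xang 0.513
shift [-0.3 -0.4  0.9]
[-0.02313995  0.29068935  0.00699949] 60.840243101119995
```

Gripped. I'll turn counter-clockwise by 0.45 (negative wz), release, and rise.

jog_arm(xyz=[[0,0,0],[0,0,0],[0,0,0],[0,0,0],[0,0,0],[0,0,0],[0,0,0]], delta_rot=[[0,0,-0.1],[0,0,-0.1],[0,0,-0.1],[0,0,-0.1],[0,0,-0.04],[0,0,0],[0,0,0]], gripper=[0,0,0,0,0,0,0])

```text
t: 6.28
eef_pos: [0.5044, 0.01, 0.0609]
ee_rot: [0.889, 0.459, 0.0, -0.0]
force: [-1.9, 1.2, 7.2]
finger_gap: 0.0128
finger_force: 60.9
```

jog_arm(xyz=[[0,0,0],[0,0,0],[0,0,0],[0,0,0],[0,0,-20],[0,0,-40],[0,0,-40],[0,0,-40],[0,0,-30],[0,0,0]], delta_rot=[[0,0,0],[0,0,0],[0,0,0],[0,0,0],[0,0,0],[0,0,0],[0,0,0],[0,0,0],[0,0,0],[0,0,0]], gripper=[0.6,0.6,0.6,0.6,0.6,0.6,0.6,0.6,0.6,0.6])

```text
t: 7.52
eef_pos: [0.5051, 0.0099, 0.2322]
ee_rot: [0.889, 0.459, 0.002, 0.0]
force: [1.3, -0.7, -1.0]
finger_gap: 0.051
finger_force: 0.0
```

Run:
```python
from h import *
go([.56,-.142,.231])
s=snap('wrist','w2')
a=cv2.convertScaleAbs(cv2.imread('pics/w2.png'),alpha=2,beta=10); cv2.imwrite('pics/w2b.png',cv2.resize(a,(800,600),interpolation=2))
```

```text
t 7.53 pos [0.5051 0.0099 0.2322] q [-0.74  0.16  0.66  2.01 -0.12  1.   -0.63] F [ 1.3 -0.7 -1. ] gap 0.051
x [0.579 0.815 0.003] z [ 0.003  0.002 -1.   ] xang 0.953
shift [-92.  132.7   1.2]
```

View pics/w2b.png

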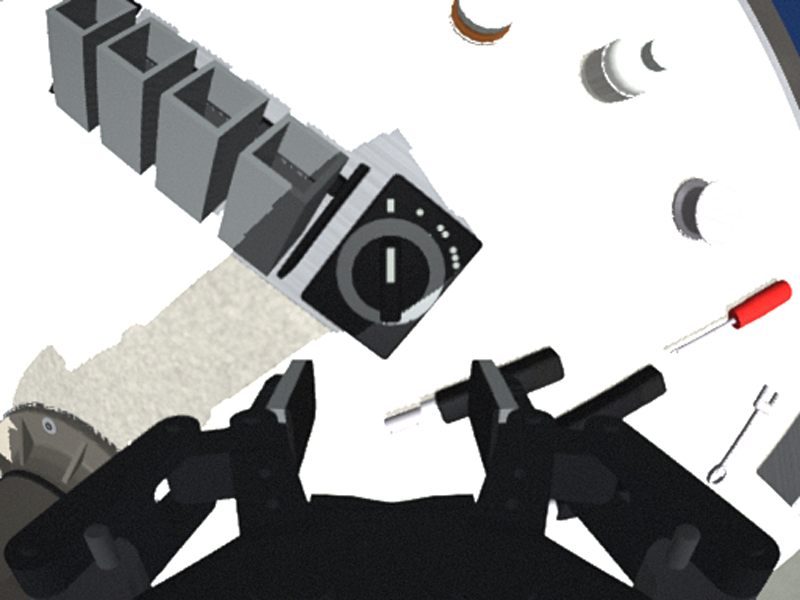

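The picture shows the pointer now lined up with the bar mark at (390,205), so the selector is off. Next is pen A.

jog_arm(xyz=[[-24,31,0],[-24,31,0],[-24,31,0],[-24,31,0],[0,0,0],[0,0,0],[0,0,0],[0,0,0],[0,0,0],[0,0,0],[0,0,0],[0,0,0]], delta_rot=[[0,0,0],[0,0,0],[0,0,0],[0,0,0],[0,0,0.168],[0,0,0.168],[0,0,0.168],[0,0,0.168],[0,0,0.168],[0,0,0.168],[0,0,0.168],[0,0,0]], gripper=[0.6,0.6,0.6,0.6,0.6,0.6,0.6,0.6,0.6,0.6,0.6,0.6])

```text
t: 9.07
eef_pos: [0.5491, -0.1402, 0.2292]
ee_rot: [0.994, -0.111, -0.001, 0.001]
force: [0.1, 1.4, -0.0]
finger_gap: 0.0511
finger_force: 0.0
```

```bash
cat >> h.py <<'E'
def pens():
    s=snapshot('top'); im=s['img'].max(2); m=(im<45).astype(np.uint8)
    n,l,st,ce=cv2.connectedComponentsWithStats(m)
    for i in range(1,n):
        if 380<st[i,4]<650:
            c,wh,_=r=cv2.minAreaRect(np.argwhere(l==i)[:,::-1].astype(np.float32))
            if not (8<min(wh)<15 and 40<max(wh)<52): continue
            b=cv2.boxPoints(r); L=[(b[j]+b[(j+1)%4])/2 for j in range(4)]
            L=sorted(L,key=lambda q:-np.linalg.norm(q-c))[:2]
            P=[onz(s,*q,.018)[:2] for q in L]; t,a=sorted(P,key=lambda p:-p[0])
            d=(t-a)/np.linalg.norm(t-a); mid=(t+a)/2
            print('pen body c',mid.round(4),'len',np.linalg.norm(t-a).round(3),'ang',round(np.arctan2(d[1],d[0]),3),'grasp',(mid+d*.0275).round(4))
E
python3 - <<'E'
from h import *
pens(); go([.550,-.1393,.003])
E
```

```text
pen body c [ 0.5475 -0.3217] len 0.117 ang -0.509 grasp [ 0.5715 -0.3351]
t 9.12 pos [ 0.5491 -0.1403  0.2294] q [-0.64  0.39  1.    1.89 -0.37  1.06 -1.28] F [-0.   0.2  0.2] gap 0.051
x [ 0.976 -0.218 -0.001] z [-0.002 -0.001 -1.   ] xang -0.22
shift [  0.9  -1.4 226.4]
```

jog_arm(xyz=[[1,-1,40],[0,0,40],[0,0,40],[0,0,40],[0,0,25],[0,0,15],[0,0,12],[0,0,8],[0,0,4],[0,0,0],[0,0,0],[0,0,0]], delta_rot=[[0,0,0],[0,0,0],[0,0,0],[0,0,0],[0,0,0],[0,0,0],[0,0,0],[0,0,0],[0,0,0],[0,0,0],[0,0,0],[0,0,0]], gripper=[0.6,0.6,0.6,0.6,0.6,0.6,0.6,0.6,0.6,0,0,0])

```text
t: 10.62
eef_pos: [0.5511, -0.1397, 0.0069]
ee_rot: [0.994, -0.111, 0.0, -0.0]
force: [-1.9, 0.3, 6.6]
finger_gap: 0.0248
finger_force: 59.5
```

jog_arm(xyz=[[0,0,0],[0,0,0],[0,0,0],[0,0,-15],[0,0,-25],[0,0,-40],[0,0,-40],[0,0,-40],[0,0,-40],[0,0,0]], delta_rot=[[0,0,0],[0,0,0],[0,0,0],[0,0,0],[0,0,0],[0,0,0],[0,0,0],[0,0,0],[0,0,0],[0,0,0]], gripper=[0,0,0,0,0,0,0,0,0,0])

```text
t: 11.88
eef_pos: [0.5518, -0.1401, 0.2095]
ee_rot: [0.994, -0.112, 0.002, -0.0]
force: [-0.1, 0.3, -2.0]
finger_gap: 0.0253
finger_force: 59.2
```

Run:
```python
from h import *
go([.55,-.14,.2])
s=snap('wrist','w3')
a=cv2.convertScaleAbs(cv2.imread('pics/w3.png'),alpha=2,beta=10); cv2.imwrite('pics/w3b.png',cv2.resize(a,(800,600),interpolation=2))
```

```text
t 11.88 pos [ 0.5518 -0.1401  0.2095] q [-0.62  0.41  0.99  1.91 -0.41  1.03 -1.26] F [-0.1  0.3 -2. ] gap 0.0253
x [ 0.975 -0.222  0.004] z [ 0.005  0.    -1.   ] xang -0.223
shift [-1.8  0.4  9.5]
```

View pics/w3b.png

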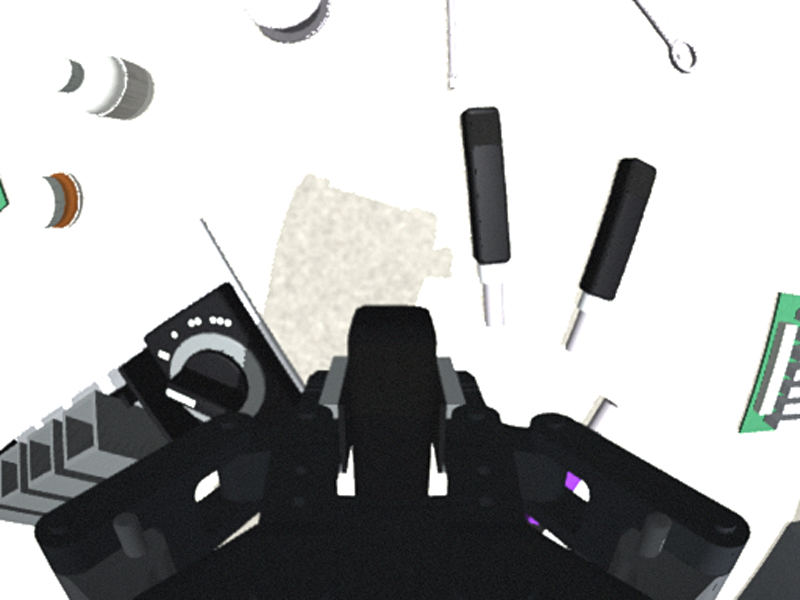

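The picture shows pen A held square between the fingers, with the tail's upper edge at about (393,308). Pens B (485,185) and C (620,230) are undisturbed.

```bash
cat >> h.py <<'E'
O=np.array([.4804,.1611]);yw=.2816
DX=np.array([np.cos(yw),np.sin(yw),0]);DY=np.array([-np.sin(yw),np.cos(yw),0]);DZ=np.array([0,0,1.])
AX=(DX+DZ)/2**.5; NL=(DX-DZ)/2**.5
WY=dict(zip([1,2,3,4],[.131,.067,.003,-.061]))
def well(i): return np.r_[O,.037]-.061*DX+WY[i]*DY
def tgt(i,tip,dtail=.030,off=.002,pz=.006):
    "TCP when the pen tip is at `tip` up well i, `off` below its axis"
    return well(i)+tip*AX+(.165-dtail)*AX+(off+pz)*NL
RT=np.column_stack([AX,np.cross(NL,AX),NL])
def goal(p,Rt=RT):
    M,st=go(p); rv=R.from_matrix(M.T@Rt).as_rotvec(); print('target',np.round(p,4),'rotvec',rv.round(3));
E
python3 - <<'E'
from h import *
s=load('w3'); p=onz(s,393/1.5625,308/1.5625,.2285,True); 
st=state();M=R.from_quat(st['ee_rot']).as_matrix(); print('tail rel tcp',M.T@(p-st['eef_pos']))
for i in (1,2,3): print(i,tgt(i,.145).round(3),tgt(i,.005).round(3))
go(tgt(1,.145))
E
```

```text
tail rel tcp [ 0.03231322 -0.00049943 -0.02075474]
1 [0.581 0.327 0.229] [0.486 0.299 0.13 ]
2 [0.599 0.265 0.229] [0.504 0.238 0.13 ]
3 [0.617 0.204 0.229] [0.521 0.176 0.13 ]
t 11.93 pos [ 0.5511 -0.1395  0.2077] q [-0.62  0.42  0.98  1.91 -0.41  1.02 -1.26] F [ 0.3 -0.1 -2.8] gap 0.0248
x [ 0.975 -0.221  0.002] z [ 0.002  0.001 -1.   ] xang -0.223
shift [ -73.8 -461.2  -21.2]
```

jog_arm(xyz=[[0,0,-35],[0,0,-35],[-7.4,-46,0],[-7.4,-46,0],[-7.4,-46,0],[-7.4,-46,0],[-7.4,-46,0],[-7.4,-46,0],[-7.4,-46,0],[-7.4,-46,0],[-7.4,-46,0],[-7.4,-46,0]], delta_rot=[[0,0,0],[0,0,0],[0,0,0],[0,0,0],[0,0,0],[0,0,0],[0,0,0],[0,0,0],[0,0,0],[0,0,0],[0,0,0],[0,0,0]], gripper=[0,0,0,0,0,0,0,0,0,0,0,0])

```text
t: 13.42
eef_pos: [0.5798, 0.3266, 0.2751]
ee_rot: [0.994, -0.111, -0.001, 0.001]
force: [0.7, 0.4, -1.5]
finger_gap: 0.025
finger_force: 59.6
```

jog_arm(xyz=[[0,0,0],[0,0,0],[0,0,0],[0,0,0],[0,0,0],[0,0,0],[0,0,0],[0,0,0],[0,0,0],[0,0,0]], delta_rot=[[0,0,-0.168],[0,0,-0.168],[0,0,-0.168],[0,0.131,0],[0,0.131,0],[0,0.131,0],[0,0.131,0],[0,0.131,0],[0,0.131,0],[0,0,0]], gripper=[0,0,0,0,0,0,0,0,0,0])

```text
t: 14.68
eef_pos: [0.5834, 0.3191, 0.2755]
ee_rot: [0.927, 0.127, 0.35, -0.039]
force: [0.9, 0.1, -1.8]
finger_gap: 0.0248
finger_force: 59.6
```

Run:
```python
from h import *
goal(tgt(1,.145,.032))
```

```text
t 14.68 pos [0.5834 0.3191 0.2755] q [-1.84  0.22  1.23  2.17  0.34  0.25 -2.28] F [ 0.9  0.1 -1.8] gap 0.0248
x [0.723 0.208 0.658] z [ 0.639  0.16  -0.752] xang 0.28
shift [-32.6  -8.7  34.6]
target [0.5797 0.3262 0.2279] rotvec [ 0.024  0.067 -0.   ]
```

jog_arm(xyz=[[0,-4,17],[0,-4,17],[0,0,0],[0,0,0]], delta_rot=[[0.012,0.034,0],[0.012,0.034,0],[0,0,0],[0,0,0]], gripper=[0,0,0,0])

```text
t: 15.18
eef_pos: [0.6042, 0.3308, 0.2613]
ee_rot: [0.918, 0.127, 0.371, -0.049]
force: [0.2, 0.7, -0.8]
finger_gap: 0.0244
finger_force: 60.0
```

Run:
```python
from h import *
goal(tgt(1,.145,.032))
s=snap('wrist','w4')
a=cv2.convertScaleAbs(cv2.imread('pics/w4.png'),alpha=2,beta=10); cv2.imwrite('pics/w4b.png',cv2.resize(a,(800,600),interpolation=2))
```

```text
t 15.18 pos [0.6042 0.3308 0.2613] q [-1.61  0.24  0.98  2.17  0.7   0.16 -2.66] F [ 0.2  0.7 -0.8] gap 0.0244
x [0.692 0.197 0.694] z [ 0.669  0.185 -0.72 ] xang 0.278
shift [-41.   -2.3   6.7]
target [0.5797 0.3262 0.2279] rotvec [ 0.009  0.018 -0.003]
```

View pics/w4b.png

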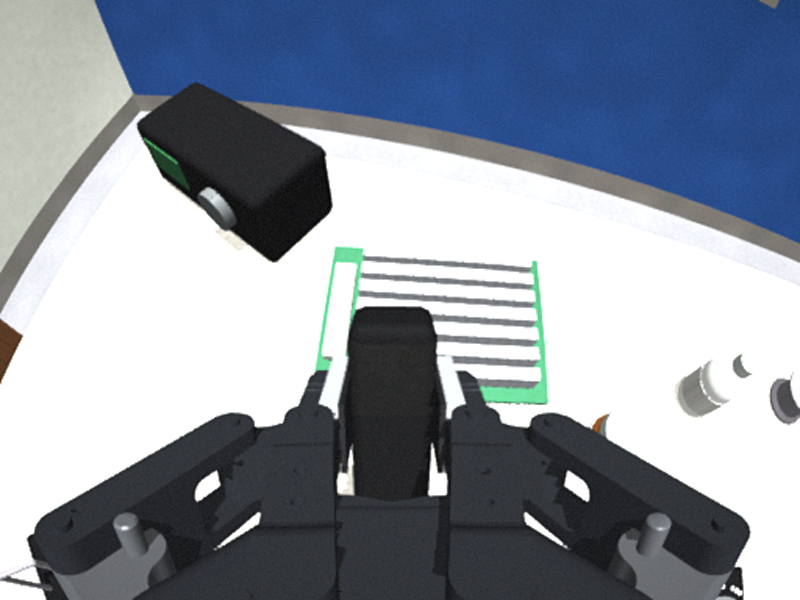

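The picture shows pen A still held square, but joint 6 sits at its lower limit and joint 7 near its own. I'll fit a quick kinematic model from the logged poses to see which wrist turn can reach the home pose.

```bash
cat > kin.py <<'E'
from h import *
import itertools
from scipy.optimize import least_squares
def xm(ang): return None
D=[([-1.39548749,.42670708,.07385198,1.60654921,-.03411676,1.11081954,-.06705508],[.2153,.6393,.2307],R.from_quat([1.61688168e-01,9.86841711e-01,-6.08720922e-04,-6.25033659e-05]).as_matrix())]
def M(x,z): x=np.array(x,float);z=np.array(z,float);x/=np.linalg.norm(x);z-=x*(x@z);z/=np.linalg.norm(z);return np.column_stack([x,np.cross(z,x),z])
for q,p,x,z in [([-0.86,.16,.79,2.03,-.13,1.,-.92],[.4979,.0126,.2311],[.796,.606,0],[0,0,-1]),
([-0.66,.46,.64,2.15,-.45,.66,-.77],[.5045,.0098,.0609],[.871,.491,.001],[.001,0,-1]),
([-0.74,.16,.66,2.01,-.12,1.,-.63],[.5051,.0099,.2322],[.579,.815,.003],[.003,.002,-1]),
([-0.64,.39,1.,1.89,-.37,1.06,-1.28],[.5491,-.1403,.2294],[.976,-.218,-.001],[-.002,-.001,-1]),
([-1.84,.22,1.23,2.17,.34,.25,-2.28],[.5834,.3191,.2755],[.723,.208,.658],[.639,.16,-.752]),
([-1.61,.24,.98,2.17,.7,.16,-2.66],[.6042,.3308,.2613],[.692,.197,.694],[.669,.185,-.72])]: D.append((q,p,M(x,z)))
rz=lambda a:R.from_rotvec([0,0,a]).as_matrix(); ry=lambda a:R.from_rotvec([0,a,0]).as_matrix()
def fk(q,s,v):
    p=np.array([0,0,v[0]]);A=np.eye(3)
    A=A@rz(s[0]*q[0]+v[4])@ry(s[1]*q[1]); A=A@rz(s[2]*q[2]); p=p+A@[v[6],0,v[1]]
    A=A@ry(s[3]*q[3]); A=A@rz(s[4]*q[4]); p=p+A@[v[7],0,v[2]]
    A=A@ry(s[5]*q[5])@rz(s[6]*q[6]+v[5]); p=p+A@[0,0,v[3]]
    return p,A
if __name__=='__main__':
    best=[]
    for s in itertools.product([1,-1],repeat=4):
        s7=(s[0],1,s[1],1,s[2],1,s[3])
        for f7 in (0,1.57,3.14,-1.57):
            f=lambda v:np.concatenate([np.r_[(fk(q,s7,v)[0]-p)*3,(fk(q,s7,v)[1]-A).ravel()] for q,p,A in D])
            r=least_squares(f,[.35,.4,.4,.3,-.1,f7,0,0],max_nfev=60); best.append((r.cost,s7,r.x))
    best.sort(key=lambda b:b[0])
    for b in best[:3]: print(b[0],b[1],b[2].round(4))
    np.save('kin.npy',np.array([*best[0][1],*best[0][2]]))
E
python3 kin.py
```

```text
0.010579306655124597 (-1, 1, -1, 1, -1, 1, -1) [ 0.3279  0.5096  0.4821  0.3481 -0.0769  1.504   0.0264 -0.0159]
0.01057930665512582 (-1, 1, -1, 1, -1, 1, -1) [ 0.3279  0.5096  0.4821  0.3481 -0.0769  1.504   0.0264 -0.0159]
0.010579306655132 (-1, 1, -1, 1, -1, 1, -1) [ 0.3279  0.5096  0.4821  0.3481 -0.0769  1.504   0.0264 -0.0159]
```

```bash
cat > ik.py <<'E'
from kin import *
k=np.load('kin.npy');s=k[:7];v=k[7:]
lo=np.array([-2.85,-.5,-1.23,.21,-1.02,.16,-2.73]);hi=np.array([2.85,2.14,1.37,2.46,4.16,2.05,2.73])
rng=np.random.default_rng(0)
def ik(p,A,n=40):
    out=[]
    for _ in range(n):
        f=lambda q:np.r_[(fk(q,s,v)[0]-p)*3,(fk(q,s,v)[1]-A).ravel(),.002*(q-(lo+hi)/2)/(hi-lo)]
        r=least_squares(f,rng.uniform(lo+.03,hi-.03),bounds=(lo+.02,hi-.02),max_nfev=80)
        if np.abs(r.fun[:12]).max()<.012: out.append(r.x)
    u=[]
    for q in out:
        if all(np.abs(q-w).max()>.4 for w in u): u.append(q)
    return len(out),[q.round(2).tolist() for q in u[:4]]
if __name__=='__main__':
    fl=np.diag([-1,-1,1.])
    for i in (1,3):
        for tip in (.145,.005):
            for nm,A in (('x away',RT),('x to robot',RT@fl)):
                n,u=ik(tgt(i,tip,.032),A,20); print(i,tip,nm,n); [print('  ',q) for q in u]
E
time python3 ik.py
```

```text
1 0.145 x away 6
   [-1.0, 0.16, 0.33, 2.25, 1.68, 0.18, 2.71]
1 0.145 x to robot 14
   [-0.41, 0.16, -0.29, 2.24, 1.63, 0.27, -0.34]
   [0.29, 0.31, -1.09, 2.24, 1.69, 0.49, -0.31]
1 0.005 x away 0
1 0.005 x to robot 0
3 0.145 x away 1
   [0.51, 0.19, -0.95, 2.3, 1.98, 0.18, 2.71]
3 0.145 x to robot 10
   [0.55, 0.19, -1.0, 2.29, 1.88, 0.18, -0.32]
3 0.005 x away 0
3 0.005 x to robot 0
real	0m24.312s
user	0m24.289s
sys	0m0.299s
```

```bash
cat >> h.py <<'E'
def RB(b): return RT@R.from_rotvec([0,-b,0]).as_matrix()
def tgtb(i,tip,b,dtail=.030,off=.002,pz=.004): return well(i)+(tip+.165-dtail)*AX+off*NL+pz*RB(b)[:,2]
def RG(ang,b): return np.column_stack([[np.cos(ang),np.sin(ang),0],[np.sin(ang),-np.cos(ang),0],[0,0,-1]])@R.from_rotvec([0,-b,0]).as_matrix()
E
python3 - <<'E'
from ik import *
for b in (.4,.6,.785):
    print('b',b)
    for i in (1,3):
        print(i,ik(tgtb(i,.145,b),RB(b),6),ik(tgtb(i,.005,b),RB(b),8))
    print('grasp',ik(np.array([.55,-.14,.01]),RG(-.22,b),6),ik(np.array([.63,-.224,.01]),RG(-.09,b),6),ik(np.array([.57,-.335,.01]),RG(-.5,b),6))
E
```

```text
b 0.4
1 (3, [[-0.3, 0.23, -0.38, 1.97, 0.35, 0.61, -2.19], [-0.94, 0.23, 0.34, 1.97, 0.05, 0.58, -1.94]]) (4, [[-0.61, 0.21, -0.09, 2.26, 0.44, 0.34, -2.37], [-1.57, 0.34, 0.95, 2.26, -0.45, 0.34, -1.58]])
3 (3, [[0.01, 0.2, -0.46, 2.02, 0.21, 0.56, -1.86], [0.38, 0.27, -0.88, 2.02, 0.43, 0.6, -2.04]]) (6, [[-0.37, 0.17, -0.04, 2.32, 0.1, 0.27, -1.79], [-0.99, 0.2, 0.6, 2.32, -0.33, 0.29, -1.4], [0.36, 0.24, -0.82, 2.31, 0.64, 0.33, -2.26]])
grasp (2, [[-0.06, 0.78, 0.31, 1.65, -0.21, 1.15, -1.45]]) (2, [[0.23, 0.9, -0.0, 1.35, 0.09, 1.28, -1.47], [0.5, 0.95, -0.44, 1.35, 0.42, 1.34, -1.69]]) (2, [[0.44, 0.9, 0.01, 1.36, 0.0, 1.28, -1.61]])
b 0.6
1 (3, [[-0.57, 0.31, -0.05, 1.8, 0.08, 0.85, -1.95], [-0.16, 0.35, -0.55, 1.8, 0.31, 0.88, -2.12]]) (1, [[-1.28, 0.34, 0.7, 2.11, -0.3, 0.6, -1.67]])
3 (4, [[-0.86, 0.31, 0.55, 1.85, -0.22, 0.85, -1.5], [0.13, 0.33, -0.63, 1.85, 0.28, 0.86, -1.9], [-0.37, 0.27, -0.03, 1.85, 0.02, 0.83, -1.7], [0.43, 0.46, -1.04, 1.85, 0.53, 0.93, -2.1]]) (4, [[-0.91, 0.27, 0.56, 2.16, -0.26, 0.57, -1.46], [0.3, 0.32, -0.79, 2.16, 0.44, 0.61, -2.06], [-0.38, 0.24, -0.04, 2.16, 0.03, 0.56, -1.72]])
grasp (5, [[0.15, 0.89, 0.02, 1.47, 0.0, 1.38, -1.61], [0.47, 0.95, -0.46, 1.47, 0.33, 1.43, -1.87]]) (3, [[0.2, 1.05, 0.01, 1.13, 0.1, 1.56, -1.47]]) (4, [[0.45, 1.04, 0.0, 1.14, 0.01, 1.56, -1.62]])
b 0.785
1 (4, [[-0.55, 0.41, -0.05, 1.64, 0.02, 1.09, -1.89], [0.01, 0.53, -0.81, 1.64, 0.41, 1.15, -2.18]]) (2, [[-0.59, 0.36, -0.05, 1.96, 0.03, 0.82, -1.93]])
3 (0, []) (6, [[-0.38, 0.33, -0.03, 2.01, 0.01, 0.8, -1.69], [-1.23, 0.53, 1.0, 2.01, -0.57, 0.91, -1.2]])
grasp (4, [[0.06, 1.03, 0.17, 1.29, -0.1, 1.61, -1.54], [0.36, 1.05, -0.33, 1.29, 0.24, 1.63, -1.79], [-0.21, 1.14, 0.65, 1.29, -0.43, 1.68, -1.28]]) (4, [[0.19, 1.2, 0.02, 0.9, 0.12, 1.81, -1.47]]) (4, [[0.45, 1.2, -0.01, 0.91, 0.02, 1.82, -1.62]])
```

Home isn't reachable with a grip square to the pen, but it is with the tool tilted about 0.6 rad inward at the grasp. I'll lay pen A back near its place and regrasp it that way.

jog_arm(xyz=[[0,0,0],[0,0,0],[0,0,0],[0,0,0],[0,0,0],[0,0,0],[0,0,0],[0,0,0],[0,0,0]], delta_rot=[[0,-0.128,0],[0,-0.128,0],[0,-0.128,0],[0,-0.128,0],[0,-0.128,0],[0,-0.127,0],[0,0,0.14],[0,0,0.14],[0,0,0]], gripper=[0,0,0,0,0,0,0,0,0])

```text
t: 16.35
eef_pos: [0.6109, 0.3283, 0.256]
ee_rot: [0.997, -0.008, 0.081, -0.012]
force: [-0.3, 0.6, -2.3]
finger_gap: 0.0248
finger_force: 60.0
```

Run:
```python
from h import *
goal([.555,-.135,.27],RG(0,0))
```

```text
t 16.35 pos [0.6109 0.3283 0.256 ] q [-0.93  0.37  0.41  1.68 -0.1   0.97 -2.1 ] F [-0.3  0.6 -2.3] gap 0.0248
x [ 0.987 -0.019  0.161] z [ 0.161  0.023 -0.987] xang -0.019
shift [-44.2 463.6 -33.3]
target [ 0.555 -0.135  0.27 ] rotvec [-0.024 -0.162 -0.017]
```

jog_arm(xyz=[[0,0,0],[0,0,0],[-5,46,0],[-6,46,0],[-6,46,0],[-6,46,0],[-6,46,0],[-6,46,0],[-6,46,0],[-6,46,0],[-6,46,0],[-6,46,0]], delta_rot=[[-0.012,-0.08,-0.01],[-0.012,-0.08,-0.01],[0,0,0],[0,0,0],[0,0,0],[0,0,0],[0,0,0],[0,0,0],[0,0,0],[0,0,0],[0,0,0],[0,0,0]], gripper=[0,0,0,0,0,0,0,0,0,0,0,0])

```text
t: 17.85
eef_pos: [0.5524, -0.1334, 0.2573]
ee_rot: [1.0, 0.003, 0.002, -0.0]
force: [-0.3, 0.6, -1.4]
finger_gap: 0.0244
finger_force: 59.9
```

Run:
```python
from h import *
goal([.555,-.135,.009],RG(0,0))
```

```text
t 17.85 pos [ 0.5524 -0.1334  0.2573] q [-0.34  0.25  0.56  1.85 -0.15  1.08 -1.29] F [-0.3  0.6 -1.4] gap 0.0244
x [1.    0.006 0.005] z [ 0.005  0.001 -1.   ] xang 0.006
shift [  1.4   1.8 248.3]
target [ 0.555 -0.135  0.009] rotvec [-0.001 -0.005  0.006]
```

jog_arm(xyz=[[0,0,45],[0,0,45],[0,0,45],[0,0,45],[0,0,30],[0,0,20],[0,0,12],[0,0,5],[0,0,0],[0,0,0],[0,0,0],[0,0,0]], delta_rot=[[0,0,0],[0,0,0],[0,0,0],[0,0,0],[0,0,0],[0,0,0],[0,0,0],[0,0,0],[0,0,0],[0,0,0],[0,0,0],[0,0,0]], gripper=[0,0,0,0,0,0,0,0,0,0.6,0.6,0.6])

```text
t: 19.35
eef_pos: [0.5534, -0.1338, 0.0103]
ee_rot: [1.0, -0.0, 0.002, 0.001]
force: [0.4, 0.7, -0.5]
finger_gap: 0.0513
finger_force: 0.0
```

jog_arm(xyz=[[0,0,0],[0,0,-20],[0,0,-40],[0,0,-20],[0,0,0],[0,0,0],[0,0,0],[0,0,0],[0,0,0],[0,0,0]], delta_rot=[[0,0,0],[0,0,0],[0,0,0],[0,0,0],[0,-0.15,0],[0,-0.15,0],[0,-0.15,0],[0,-0.15,0],[0,0,0],[0,0,0]], gripper=[0.6,0.6,0.6,0.6,0.6,0.6,0.6,0.6,0.6,0.6])

```text
t: 20.6
eef_pos: [0.5529, -0.1341, 0.0908]
ee_rot: [0.956, -0.001, -0.293, 0.001]
force: [-0.8, -0.3, 0.1]
finger_gap: 0.0511
finger_force: 0.0
```

Run:
```python
from h import *
pens()
goal([.553,-.135,.010],RG(0,.6))
s=snap('wrist','w5')
a=cv2.convertScaleAbs(cv2.imread('pics/w5.png'),alpha=2,beta=10); cv2.imwrite('pics/w5b.png',a)
```

```text
pen body c [ 0.5235 -0.1328] len 0.115 ang -0.007 grasp [ 0.551 -0.133]
pen body c [ 0.5376 -0.3615] len 0.116 ang -0.292 grasp [ 0.5639 -0.3694]
t 20.65 pos [ 0.5528 -0.134   0.0911] q [-0.22  0.81  0.5   1.55 -0.22  1.45 -1.24] F [-0.6  0.7  0.9] gap 0.0516
x [ 0.829 -0.003 -0.56 ] z [-0.56  -0.001 -0.829] xang -0.003
shift [45.6  0.8 67.2]
target [ 0.553 -0.135  0.01 ] rotvec [ 0.001 -0.006 -0.003]
```

View pics/w5b.png

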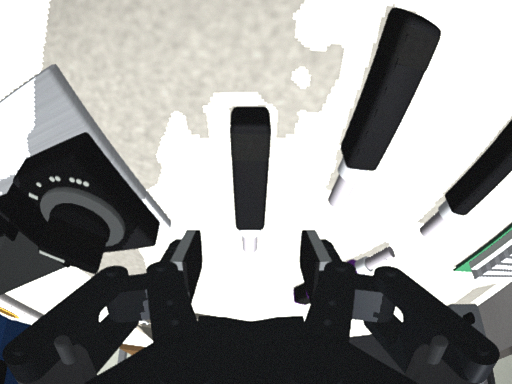

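The picture shows pen A lying straight at (250,170), centred between the fingers. The top camera says pen C has been nudged to a new place. Regrasping pen A.

jog_arm(xyz=[[12,0,18],[12,0,18],[12,0,18],[6,0,9],[3,0,4],[0,0,0],[0,0,0],[0,0,0],[0,0,0],[0,0,0],[0,0,0]], delta_rot=[[0,0,0],[0,0,0],[0,0,0],[0,0,0],[0,0,0],[0,0,0],[0,0,0],[0,0,0],[0,0,0],[0,0,0],[0,0,0]], gripper=[0.6,0.6,0.6,0.6,0.6,0.6,0,0,0,0,0])

```text
t: 22.08
eef_pos: [0.553, -0.1338, 0.0099]
ee_rot: [0.956, -0.001, -0.293, 0.001]
force: [1.9, 0.4, 6.9]
finger_gap: 0.0251
finger_force: 59.7
```

jog_arm(xyz=[[-6,0,-9],[-12,0,-18],[-24,0,-36],[-24,0,-36],[-24,0,-36],[-24,0,-36],[-24,0,-36],[0,0,0]], delta_rot=[[0,0,0],[0,0,0],[0,0,0],[0,0,0],[0,0,0],[0,0,0],[0,0,0],[0,0,0]], gripper=[0,0,0,0,0,0,0,0])

```text
t: 23.08
eef_pos: [0.5555, -0.134, 0.2623]
ee_rot: [0.957, -0.001, -0.291, 0.001]
force: [-0.4, -0.1, -2.2]
finger_gap: 0.0251
finger_force: 59.2
```

Run:
```python
from h import *
p=tgtb(1,.145,.6,.032);p[2]+=.04
goal(p,RB(.6)); print('shift with z kept', p)
```

```text
t 23.07 pos [ 0.5555 -0.134   0.2623] q [-0.25  0.64  0.55  1.44 -0.15  1.72 -1.25] F [-0.4 -0.1 -2.2] gap 0.0251
x [ 0.831 -0.003 -0.557] z [-0.557 -0.001 -0.831] xang -0.003
shift [  12.8 -459.2  -17.1]
target [0.5763 0.3252 0.2682] rotvec [-0.056  0.771 -0.285]
shift with z kept [0.57629847 0.32521361 0.26823002]
```

jog_arm(xyz=[[1.3,-46,-1.7],[1.3,-46,-1.7],[1.3,-46,-1.7],[1.3,-46,-1.7],[1.3,-46,-1.7],[1.3,-46,-1.7],[1.3,-46,-1.7],[1.3,-46,-1.7],[1.3,-46,-1.7],[1.3,-45,-1.7],[0,0,0]], delta_rot=[[0,0,0],[0,0,0],[0,0,0],[0,0,0],[0,0,0],[0,0,0],[0,0,0],[0,0,0],[0,0,0],[0,0,0],[0,0,0]], gripper=[0,0,0,0,0,0,0,0,0,0,0])

```text
t: 24.45
eef_pos: [0.5739, 0.3297, 0.2629]
ee_rot: [0.956, 0.002, -0.295, 0.001]
force: [-0.5, -1.1, -2.1]
finger_gap: 0.0248
finger_force: 59.3
```

jog_arm(xyz=[[0,0,0],[0,0,0],[0,0,0],[0,0,0],[0,0,0],[0,0,0],[0,0,0],[0,0,0],[0,0,0]], delta_rot=[[-0.007,0.0965,-0.0357],[-0.007,0.0965,-0.0357],[-0.007,0.0965,-0.0357],[-0.007,0.0965,-0.0357],[-0.007,0.0965,-0.0357],[-0.007,0.0965,-0.0357],[-0.007,0.0965,-0.0357],[-0.007,0.0965,-0.0357],[0,0,0]], gripper=[0,0,0,0,0,0,0,0,0])

```text
t: 25.58
eef_pos: [0.5738, 0.3249, 0.2639]
ee_rot: [0.986, 0.141, 0.089, -0.014]
force: [0.2, 0.3, -2.0]
finger_gap: 0.0248
finger_force: 59.3
```

Run:
```python
from h import *
goal(tgtb(1,.115,.6,.032),RB(.6))
```

```text
t 25.57 pos [0.5738 0.3249 0.2639] q [-1.03  0.3   0.48  1.77 -0.11  0.93 -1.81] F [ 0.2  0.3 -2. ] gap 0.0248
x [0.945 0.275 0.179] z [ 0.171  0.052 -0.984] xang 0.283
shift [-28.6   0.5  52.6]
target [0.5559 0.3193 0.207 ] rotvec [-0.003  0.006  0.001]
```

jog_arm(xyz=[[-7,0,13],[-7,0,13],[-7,0,13],[-7,0,13],[0,0,0],[0,0,0]], delta_rot=[[0,0,0],[0,0,0],[0,0,0],[0,0,0],[0,0,0],[0,0,0]], gripper=[0,0,0,0,0,0])

```text
t: 26.32
eef_pos: [0.5582, 0.3209, 0.2079]
ee_rot: [0.986, 0.14, 0.089, -0.014]
force: [0.4, 0.3, -0.9]
finger_gap: 0.0247
finger_force: 59.2
```

Run:
```python
from h import *
goal(tgtb(1,.060,.6,.032),RB(.6))
s=snap('scene','s1'); a=cv2.convertScaleAbs(cv2.imread('pics/s1.png'),alpha=2.2,beta=15)
for i in (1,2,3,4):
    for dx,dy in ((-1,-1),(-1,1),(1,1),(1,-1)):
        u,v=proj(s,well(i)+.1*AX+.019*dx*DY+.019*dy*NL); 
        print(i,round(u-240,1)*6,round(v-100,1)*6) if i<3 else 0
for q in (.115,.065): print('tip',q,proj(s,well(1)+q*AX+.002*NL))
cv2.imwrite('pics/s1b.png',cv2.resize(a[100:195,240:370],None,fx=6,fy=6,interpolation=cv2.INTER_CUBIC))
```

```text
t 26.32 pos [0.5582 0.3209 0.2079] q [-1.03  0.33  0.47  1.87 -0.13  0.81 -1.81] F [ 0.4  0.3 -0.9] gap 0.0247
x [0.945 0.274 0.18 ] z [ 0.172  0.052 -0.984] xang 0.282
shift [-48.    1.   31.6]
target [0.5186 0.3085 0.1681] rotvec [-0.002  0.004  0.001]
1 505.20000000000005 132.60000000000002
1 544.8 195.60000000000002
1 585.5999999999999 163.8
1 546.5999999999999 102.0
2 432.0 187.2
2 472.79999999999995 251.39999999999998
2 516.0 217.79999999999998
2 475.79999999999995 154.8
tip 0.115 (np.float64(334.51886621880345), np.float64(123.59081150705231))
tip 0.065 (np.float64(323.97460558692825), np.float64(129.18284644628739))
```

View pics/s1b.png

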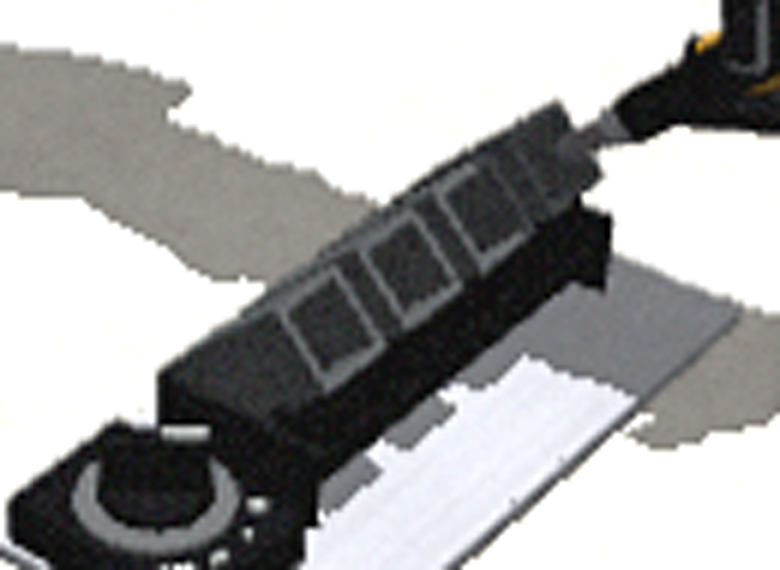

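The picture shows the nose at about (575,145) entering square to the last tube's mouth. The camera offset looks the same for the pen and the mouths, so the line is good. Sliding in along the tube axis.

jog_arm(xyz=[[-10,0.2,6.8],[-10,0.2,6.8],[-10,0.2,6.8],[-10,0.2,6.8],[-10,0,6.8],[0,0,0]], delta_rot=[[0,0,0],[0,0,0],[0,0,0],[0,0,0],[0,0,0],[0,0,0]], gripper=[0,0,0,0,0,0])

```text
t: 27.12
eef_pos: [0.5158, 0.3079, 0.1644]
ee_rot: [0.986, 0.141, 0.089, -0.013]
force: [-0.2, -0.2, -2.1]
finger_gap: 0.0247
finger_force: 59.3
```

Run:
```python
from h import *
goal(tgtb(1,.007,.6,.032),RB(.6));print(state()['moment'])
```

```text
t 27.12 pos [0.5158 0.3079 0.1644] q [-1.06  0.31  0.46  2.   -0.12  0.7  -1.84] F [-0.2 -0.2 -2.1] gap 0.0247
x [0.945 0.275 0.179] z [ 0.171  0.051 -0.984] xang 0.283
shift [-40.1   0.2  27.1]
target [0.4826 0.2981 0.1306] rotvec [-0.002  0.006  0.001]
[-0.04069606  0.17665498 -0.00692171]
```

jog_arm(xyz=[[-8,0,5.5],[-8,0,5.5],[-8,0,5.5],[-8,0,5.5],[-3,0,2],[0,0,0]], delta_rot=[[0,0,0],[0,0,0],[0,0,0],[0,0,0],[0,0,0],[0,0,0]], gripper=[0,0,0,0,0,0])

```text
t: 27.88
eef_pos: [0.4876, 0.2997, 0.1351]
ee_rot: [0.986, 0.14, 0.089, -0.014]
force: [0.8, 0.4, -1.5]
finger_gap: 0.0248
finger_force: 59.3
```

Run:
```python
from h import *
goal(tgtb(1,.005,.6,.032),RB(.6));print(state()['moment'])
```

```text
t 27.88 pos [0.4876 0.2997 0.1351] q [-1.09  0.31  0.45  2.08 -0.12  0.61 -1.86] F [ 0.8  0.4 -1.5] gap 0.0248
x [0.945 0.274 0.18 ] z [ 0.172  0.052 -0.984] xang 0.283
shift [-7.7  0.2  4.6]
target [0.4812 0.2977 0.1292] rotvec [-0.002  0.005  0.001]
[-0.05514638  0.15532312  0.01721864]
```

jog_arm(xyz=[[-2,0,1.4],[-2,0,1.4],[-2,0,1.4],[0,0,0]], delta_rot=[[0,0,0],[0,0,0],[0,0,0],[0,0,0]], gripper=[0,0,0,0])

```text
t: 28.38
eef_pos: [0.4871, 0.3004, 0.1332]
ee_rot: [0.986, 0.14, 0.094, -0.016]
force: [12.9, 2.4, 19.8]
finger_gap: 0.0248
finger_force: 61.4
```

jog_arm(xyz=[[-2,0,1.4],[0,0,0]], delta_rot=[[0,0,0],[0,0,0]], gripper=[0,0])

```text
t: 28.62
eef_pos: [0.4872, 0.3009, 0.1327]
ee_rot: [0.985, 0.14, 0.095, -0.017]
force: [18.7, 4.0, 24.1]
finger_gap: 0.0247
finger_force: 61.7
```

jog_arm(xyz=[[2,0,-1.4],[0,0,0],[0,0,0],[0,0,0],[0,0,0],[0,0,-20],[0,0,-30],[0,0,-40],[0,0,-40],[0,0,0]], delta_rot=[[0,0,0],[0,0,0],[0,0,0],[0,0,0],[0,0,0],[0,0,0],[0,0,0],[0,0,0],[0,0,0],[0,0,0]], gripper=[0,0.5,0.5,0.5,0.5,0.5,0.5,0.5,0.5,0.5])

```text
t: 29.88
eef_pos: [0.4611, 0.2924, 0.2606]
ee_rot: [0.986, 0.14, 0.091, -0.015]
force: [-0.6, 0.3, 0.0]
finger_gap: 0.0426
finger_force: 0.0
```

Run:
```python
from h import *
pens()
G=np.array([.628,-.2236]); goal([G[0],G[1],.25],RG(-.09,.6))
s=snap('scene','s2'); a=cv2.convertScaleAbs(cv2.imread('pics/s2.png'),alpha=2.2,beta=15)
t=well(1)+.17*AX+.006*NL; print('tail pred', [ (round((q-o)*6)) for q,o in zip(proj(s,t),(240,80))])
cv2.imwrite('pics/s2b.png',cv2.resize(a[80:175,240:370],None,fx=6,fy=6,interpolation=cv2.INTER_CUBIC))
```

```text
pen body c [ 0.5999 -0.2202] len 0.116 ang -0.116 grasp [ 0.6272 -0.2234]
pen body c [ 0.5379 -0.3615] len 0.117 ang -0.296 grasp [ 0.5642 -0.3695]
t 29.93 pos [0.4605 0.292  0.2588] q [-1.2   0.09  0.51  2.02  0.04  0.88 -2.01] F [-1.4 -0.7 -0.9] gap 0.0429
x [0.944 0.274 0.181] z [ 0.173  0.054 -0.983] xang 0.283
shift [ 15.1 541.9   9.7]
target [ 0.628  -0.2236  0.25  ] rotvec [ 0.076 -0.772  0.375]
tail pred [645, 229]
```

View pics/s2b.png

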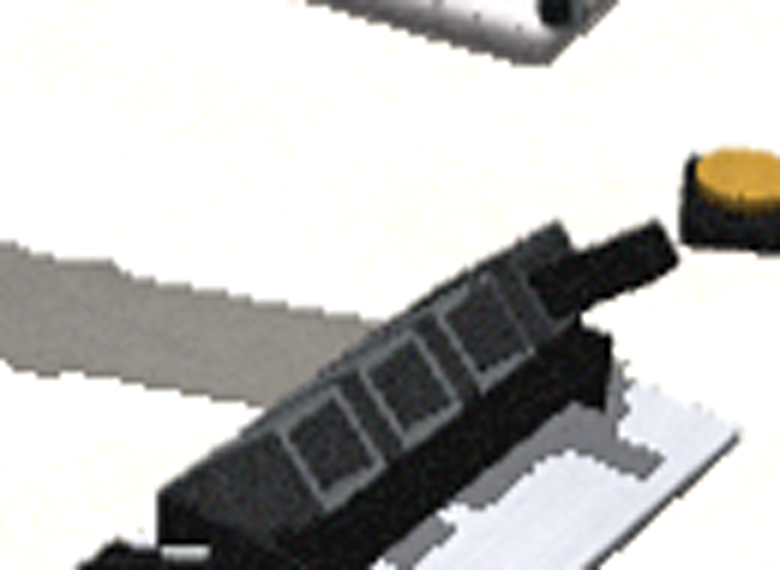

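Pen A sits in the last tube with its tail at about (653,252), which is the home position once the camera bias is allowed for. Now pen B, still at (0.627,-0.223).

jog_arm(xyz=[[1.4,45,0.8],[1.4,45,0.8],[1.4,45,0.8],[1.4,45,0.8],[1.4,45,0.8],[1.4,45,0.8],[1.4,45,0.8],[1.4,45,0.8],[1.4,45,0.8],[1.4,45,0.8],[1.4,45,0.8],[1.4,45,0.8]], delta_rot=[[0,0,0],[0,0,0],[0,0,0],[0,0,0],[0,0,0],[0,0,0],[0,0,0],[0,0,0],[0,0,0],[0,0,0],[0,0,0],[0,0,0]], gripper=[0.6,0.6,0.6,0.6,0.6,0.6,0.6,0.6,0.6,0.6,0.6,0.6])

```text
t: 31.48
eef_pos: [0.6287, -0.2233, 0.2485]
ee_rot: [0.986, 0.14, 0.088, -0.014]
force: [-0.5, 0.8, 1.0]
finger_gap: 0.0509
finger_force: 0.0
```

jog_arm(xyz=[[0,0,0],[0,0,0],[0,0,0],[0,0,0],[0,0,0],[0,0,0],[0,0,0],[0,0,0],[0,0,0]], delta_rot=[[0.0095,-0.0965,0.047],[0.0095,-0.0965,0.047],[0.0095,-0.0965,0.047],[0.0095,-0.0965,0.047],[0.0095,-0.0965,0.047],[0.0095,-0.0965,0.047],[0.0095,-0.0965,0.047],[0.0095,-0.0965,0.047],[0,0,0]], gripper=[0.6,0.6,0.6,0.6,0.6,0.6,0.6,0.6,0.6])

```text
t: 32.6
eef_pos: [0.6287, -0.222, 0.2466]
ee_rot: [0.953, -0.044, -0.298, -0.012]
force: [-0.3, -0.6, -0.1]
finger_gap: 0.0511
finger_force: 0.0
```

Run:
```python
from h import *
goal([.626,-.2235,.010],RG(-.1,.6)); pens()
s=snap('wrist','w6')
# pen B axis check: project mid-tail & mid-nose end of body
for P in ([.656,-.2263,.013],[.627,-.2235,.013]): print(proj(s,P,True))
```

```text
t 32.6 pos [ 0.6287 -0.222   0.2466] q [-0.19  0.91  0.83  1.16 -0.36  1.86 -1.07] F [-0.3 -0.6 -0.1] gap 0.0511
x [ 0.819 -0.076 -0.569] z [-0.567  0.05  -0.822] xang -0.093
shift [132.6   1.1 195.9]
target [ 0.626  -0.2235  0.01  ] rotvec [0.007 0.006 0.006]
pen body c [ 0.5997 -0.221 ] len 0.117 ang -0.131 grasp [ 0.627  -0.2246]
pen body c [ 0.5376 -0.3615] len 0.116 ang -0.292 grasp [ 0.5639 -0.3694]
(np.float64(252.6864982404996), np.float64(33.104897600863694))
(np.float64(252.4239892906133), np.float64(56.97218541776738))
```

jog_arm(xyz=[[24,1,35],[24,0,35],[24,0,35],[24,0,35],[17,0,26],[10,0,15],[6,0,9],[3.5,0,6],[0,0,0],[0,0,0],[0,0,0],[0,0,0]], delta_rot=[[0.007,0.006,0.02],[0,0,0],[0,0,0],[0,0,0],[0,0,0],[0,0,0],[0,0,0],[0,0,0],[0,0,0],[0,0,0],[0,0,0],[0,0,0]], gripper=[0.6,0.6,0.6,0.6,0.6,0.6,0.6,0.6,0.6,0,0,0])

```text
t: 34.2
eef_pos: [0.6287, -0.2245, 0.0148]
ee_rot: [0.955, -0.054, -0.292, -0.013]
force: [1.8, 0.6, 6.1]
finger_gap: 0.0241
finger_force: 59.7
```

jog_arm(xyz=[[0,0,0],[0,0,0],[-6,0,-9],[-12,0,-18],[-24,0,-36],[-24,0,-36],[-24,0,-36],[-24,0,-36],[-24,0,-36],[0,0,0]], delta_rot=[[0,0,0],[0,0,0],[0,0,0],[0,0,0],[0,0,0],[0,0,0],[0,0,0],[0,0,0],[0,0,0],[0,0,0]], gripper=[0,0,0,0,0,0,0,0,0,0])

```text
t: 35.45
eef_pos: [0.6305, -0.2237, 0.2677]
ee_rot: [0.955, -0.055, -0.29, -0.012]
force: [0.2, -0.3, -1.9]
finger_gap: 0.0245
finger_force: 59.2
```

Run:
```python
from h import *
p=tgtb(2,.145,.6,.030)+.004*DX;p[2]+=.04
goal(p,RB(.6))
snap('wrist','w7')
```

```text
t 35.45 pos [ 0.6305 -0.2237  0.2677] q [-0.18  0.89  0.84  1.15 -0.36  1.88 -1.09] F [ 0.2 -0.3 -1.9] gap 0.0245
x [ 0.826 -0.098 -0.555] z [-0.552  0.055 -0.832] xang -0.118
shift [ -74.7 -482.3   42.3]
target [0.5993 0.2652 0.2696] rotvec [-0.072  0.765 -0.397]
```

jog_arm(xyz=[[-6.8,-43.8,3.3],[-6.8,-43.8,3.3],[-6.8,-43.8,3.3],[-6.8,-43.8,3.3],[-6.8,-43.8,3.3],[-6.8,-43.8,3.3],[-6.8,-43.8,3.3],[-6.8,-43.8,3.3],[-6.8,-43.8,3.3],[-6.8,-43.8,3.3],[-6.8,-43.8,3.3],[0,0,0]], delta_rot=[[0,0,0],[0,0,0],[0,0,0],[0,0,0],[0,0,0],[0,0,0],[0,0,0],[0,0,0],[0,0,0],[0,0,0],[0,0,0],[0,0,0]], gripper=[0,0,0,0,0,0,0,0,0,0,0,0])

```text
t: 37.0
eef_pos: [0.6005, 0.2694, 0.2697]
ee_rot: [0.954, -0.052, -0.294, -0.012]
force: [0.4, -0.9, -2.0]
finger_gap: 0.0243
finger_force: 59.3
```

jog_arm(xyz=[[0,0,0],[0,0,0],[0,0,0],[0,0,0],[0,0,0],[0,0,0],[0,0,0],[0,0,0],[0,0,0]], delta_rot=[[-0.009,0.0956,-0.0496],[-0.009,0.0956,-0.0496],[-0.009,0.0956,-0.0496],[-0.009,0.0956,-0.0496],[-0.009,0.0956,-0.0496],[-0.009,0.0956,-0.0496],[-0.009,0.0956,-0.0496],[-0.009,0.0956,-0.0496],[0,0,0]], gripper=[0,0,0,0,0,0,0,0,0])

```text
t: 38.12
eef_pos: [0.6001, 0.2648, 0.2705]
ee_rot: [0.986, 0.14, 0.088, -0.015]
force: [-0.0, 0.3, -0.8]
finger_gap: 0.025
finger_force: 59.3
```

Run:
```python
from h import *
goal(tgtb(2,.115,.6,.029,pz=-.002)+.002*DX,RB(.6))
```

```text
t 38.12 pos [0.6001 0.2648 0.2705] q [-1.26  0.39  0.96  1.79 -0.37  0.97 -1.47] F [-0.   0.3 -0.8] gap 0.025
x [0.946 0.273 0.177] z [ 0.169  0.054 -0.984] xang 0.281
shift [-33.7  -0.4  50.3]
target [0.5766 0.2587 0.215 ] rotvec [-0.005  0.007 -0.   ]
```

jog_arm(xyz=[[-8.4,0,12.6],[-8.4,0,12.6],[-8.4,0,12.6],[-8.4,0,12.6],[0,0,0],[-10,0,6.8],[-10,0,6.8],[-10,0,6.8],[-10,0,6.8],[-10,0,6.8],[0,0,0]], delta_rot=[[0,0,0],[0,0,0],[0,0,0],[0,0.007,0],[0,0,0],[0,0,0],[0,0,0],[0,0,0],[0,0,0],[0,0,0],[0,0,0]], gripper=[0,0,0,0,0,0,0,0,0,0,0])

```text
t: 39.5
eef_pos: [0.5366, 0.247, 0.1719]
ee_rot: [0.986, 0.14, 0.091, -0.015]
force: [0.2, 0.8, -1.3]
finger_gap: 0.0245
finger_force: 59.3
```

Run:
```python
from h import *
goal(tgtb(2,.010,.6,.029,pz=-.002)+.002*DX,RB(.6)); print(state()['moment'])
```

```text
t 39.5 pos [0.5366 0.247  0.1719] q [-1.31  0.38  0.92  2.04 -0.41  0.72 -1.45] F [ 0.2  0.8 -1.3] gap 0.0245
x [0.944 0.273 0.185] z [ 0.176  0.055 -0.983] xang 0.281
shift [-37.7  -0.   24.6]
target [0.5053 0.238  0.1408] rotvec [-0.004 -0.    -0.   ]
[-0.06923774  0.1975355   0.02327511]
```

jog_arm(xyz=[[-8,0,5.4],[-8,0,5.4],[-8,0,5.4],[-5,0,3.4],[-3,0,2],[-2,0,1.4],[0,0,0]], delta_rot=[[0,0,0],[0,0,0],[0,0,0],[0,0,0],[0,0,0],[0,0,0],[0,0,0]], gripper=[0,0,0,0,0,0,0])

```text
t: 40.38
eef_pos: [0.5095, 0.2391, 0.1436]
ee_rot: [0.986, 0.14, 0.092, -0.015]
force: [-0.7, 0.2, -2.1]
finger_gap: 0.0242
finger_force: 59.3
```

jog_arm(xyz=[[-2,0,1.4],[-2,0,1.4],[0,0,0]], delta_rot=[[0,0,0],[0,0,0],[0,0,0]], gripper=[0,0,0])

```text
t: 40.75
eef_pos: [0.506, 0.2381, 0.14]
ee_rot: [0.986, 0.14, 0.092, -0.015]
force: [0.0, 0.2, -0.5]
finger_gap: 0.0247
finger_force: 59.3
```

jog_arm(xyz=[[-2,0,1.4],[-2,0,1.4],[0,0,0]], delta_rot=[[0,0,0],[0,0,0],[0,0,0]], gripper=[0,0,0])

```text
t: 41.12
eef_pos: [0.5027, 0.2372, 0.1365]
ee_rot: [0.986, 0.14, 0.092, -0.015]
force: [0.0, 0.0, -2.1]
finger_gap: 0.0247
finger_force: 59.3
```

jog_arm(xyz=[[-1.5,0,1],[0,0,0]], delta_rot=[[0,0,0],[0,0,0]], gripper=[0,0])

```text
t: 41.38
eef_pos: [0.5025, 0.2372, 0.1359]
ee_rot: [0.986, 0.14, 0.093, -0.015]
force: [4.1, 0.5, 3.8]
finger_gap: 0.0246
finger_force: 59.8
```

jog_arm(xyz=[[0,0,0],[0,0,0],[0,0,0],[0,0,0],[0,0,-20],[0,0,-30],[0,0,-40],[0,0,-40],[0,0,0]], delta_rot=[[0,0,0],[0,0,0],[0,0,0],[0,0,0],[0,0,0],[0,0,0],[0,0,0],[0,0,0],[0,0,0]], gripper=[0.45,0.45,0.45,0.45,0.45,0.45,0.45,0.45,0.45])

```text
t: 42.5
eef_pos: [0.4788, 0.2315, 0.2651]
ee_rot: [0.986, 0.141, 0.093, -0.017]
force: [-0.7, 1.2, -0.0]
finger_gap: 0.0381
finger_force: 0.0
```

Run:
```python
from h import *
pens()
goal([.563,-.3695,.25],RG(-.295,.6))
```

```text
pen body c [ 0.5375 -0.3614] len 0.116 ang -0.296 grasp [ 0.5639 -0.3694]
t 42.55 pos [0.4782 0.2312 0.2638] q [-1.74  0.06  1.22  2.06 -0.02  0.87 -1.81] F [-0.7 -0.4  0.5] gap 0.0383
x [0.943 0.274 0.186] z [ 0.177  0.059 -0.982] xang 0.283
shift [-87.5 600.4  -6.8]
target [ 0.563  -0.3695  0.25  ] rotvec [ 0.115 -0.763  0.583]
```

jog_arm(xyz=[[-7.3,50,-0.5],[-7.3,50,-0.5],[-7.3,50,-0.5],[-7.3,50,-0.5],[-7.3,50,-0.5],[-7.3,50,-0.5],[-7.3,50,-0.5],[-7.3,50,-0.5],[-7.3,50,-0.5],[-7.3,50,-0.5],[-7.3,50,-0.5],[-7.3,50,-0.5]], delta_rot=[[0,0,0],[0,0,0],[0,0,0],[0,0,0],[0,0,0],[0,0,0],[0,0,0],[0,0,0],[0,0,0],[0,0,0],[0,0,0],[0,0,0]], gripper=[0.6,0.6,0.6,0.6,0.6,0.6,0.6,0.6,0.6,0.6,0.6,0.6])

```text
t: 44.05
eef_pos: [0.4716, -0.3194, 0.3149]
ee_rot: [0.983, 0.136, 0.121, 0.014]
force: [0.2, -0.5, 0.2]
finger_gap: 0.0512
finger_force: 0.0
```

jog_arm(xyz=[[0,0,0],[0,0,0],[0,0,0],[0,0,0],[0,0,0],[0,0,0],[0,0,0],[0,0,0],[0,0,0],[0,0,0]], delta_rot=[[0.0128,-0.0848,0.0648],[0.0128,-0.0848,0.0648],[0.0128,-0.0848,0.0648],[0.0128,-0.0848,0.0648],[0.0128,-0.0848,0.0648],[0.0128,-0.0848,0.0648],[0.0128,-0.0848,0.0648],[0.0128,-0.0848,0.0648],[0.0128,-0.0848,0.0648],[0,0,0]], gripper=[0.6,0.6,0.6,0.6,0.6,0.6,0.6,0.6,0.6,0.6])

```text
t: 45.3
eef_pos: [0.3374, -0.2353, 0.382]
ee_rot: [0.969, -0.156, -0.19, -0.0]
force: [-0.0, -0.9, -0.5]
finger_gap: 0.0511
finger_force: 0.0
```

Run:
```python
from h import *
goal([.5625,-.3695,.010],RG(-.295,.6)); pens()
s=snap('scene','s3'); a=cv2.convertScaleAbs(cv2.imread('pics/s3.png'),alpha=2.2,beta=15)
for i in (1,2): print('tail pred',i, [ (round((q-o)*6)) for q,o in zip(proj(s,well(i)+.17*AX+.006*NL),(240,80))])
cv2.imwrite('pics/s3b.png',cv2.resize(a[80:175,240:370],None,fx=6,fy=6,interpolation=cv2.INTER_CUBIC))
```

```text
t 45.3 pos [ 0.3374 -0.2353  0.382 ] q [-1.36 -0.49  1.37  1.81  0.39  1.82 -1.98] F [-0.  -0.9 -0.5] gap 0.0511
x [ 0.879 -0.303 -0.369] z [-0.369  0.06  -0.928] xang -0.332
shift [375.7  37.3 254. ]
target [ 0.5625 -0.3695  0.01  ] rotvec [ 0.046 -0.221 -0.04 ]
tail pred 1 [645, 229]
tail pred 2 [574, 285]
```

View pics/s3b.png

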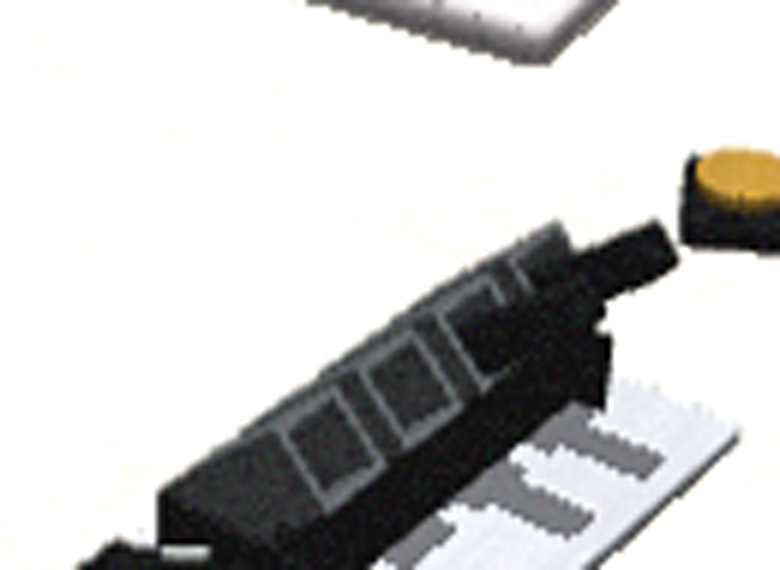

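Pen B is in the next tube; its shadow matches pen A's. The arm is folded against its range for joints 2 and 3, so I'll go outward toward pen C and check the joints.

jog_arm(xyz=[[30,5,8],[30,5,8],[30,5,8],[30,5,8],[30,5,8],[30,5,8],[30,5,8],[30,5,8],[30,5,8],[30,5,8],[0,0,0]], delta_rot=[[0,0,0],[0,0,0],[0,0,0],[0,0,0],[0,0,0],[0,0,0],[0,0,0],[0,0,0],[0,0,0],[0,0,0],[0,0,0]], gripper=[0.6,0.6,0.6,0.6,0.6,0.6,0.6,0.6,0.6,0.6,0.6])

```text
t: 46.78
eef_pos: [0.3817, -0.266, 0.3248]
ee_rot: [0.984, -0.152, -0.09, 0.033]
force: [0.1, -0.2, 0.8]
finger_gap: 0.0515
finger_force: 0.0
```

Run:
```python
from h import *
goal([.5625,-.3695,.15],RG(-.295,.6)); pens()
```

```text
t 46.77 pos [ 0.3817 -0.266   0.3248] q [-1.33 -0.5   1.37  1.9   0.52  1.56 -1.97] F [ 0.1 -0.2  0.8] gap 0.0515
x [ 0.937 -0.306 -0.167] z [-0.187 -0.037 -0.982] xang -0.315
shift [230.2  29.2 141.7]
target [ 0.5625 -0.3695  0.15  ] rotvec [ 0.084 -0.431 -0.039]
```

```bash
cat > kin2.py <<'E'
from kin import *
k=np.load('kin.npy')
for q,p,x,z in [([-0.62,.42,.98,1.91,-.41,1.02,-1.26],[.5511,-.1395,.2077],[.975,-.221,.002],[.002,.001,-1]),
([-0.93,.37,.41,1.68,-.1,.97,-2.1],[.6109,.3283,.256],[.987,-.019,.161],[.161,.023,-.987]),
([-.22,.81,.5,1.55,-.22,1.45,-1.24],[.5528,-.134,.0911],[.829,-.003,-.56],[-.56,-.001,-.829]),
([-1.03,.3,.48,1.77,-.11,.93,-1.81],[.5738,.3249,.2639],[.945,.275,.179],[.171,.052,-.984]),
([-.19,.91,.83,1.16,-.36,1.86,-1.07],[.6287,-.222,.2466],[.819,-.076,-.569],[-.567,.05,-.822]),
([-1.74,.06,1.22,2.06,-.02,.87,-1.81],[.4782,.2312,.2638],[.943,.274,.186],[.177,.059,-.982]),
([-1.36,-.49,1.37,1.81,.39,1.82,-1.98],[.3374,-.2353,.382],[.879,-.303,-.369],[-.369,.06,-.928]),
([-1.33,-.5,1.37,1.9,.52,1.56,-1.97],[.3817,-.266,.3248],[.937,-.306,-.167],[-.187,-.037,-.982])]: D.append((q,p,M(x,z)))
S=k[:7]
def fk2(q,v):
    # v: h,L1,L2,L3,y-offsets/x-offsets at each link, joint offsets 1..7
    o=v[12:19]; q=S*np.array(q)+o; p=np.array([0,0,v[0]]); A=rz(q[0])@ry(q[1])
    A=A@rz(q[2]); p=p+A@[v[4],v[5],v[1]]; A=A@ry(q[3])@rz(q[4]); p=p+A@[v[6],v[7],v[2]]
    A=A@ry(q[5]); p=p+A@[v[8],v[9],0]; A=A@rz(q[6]); p=p+A@[v[10],v[11],v[3]]; return p,A
if __name__=='__main__':
    f=lambda v:np.concatenate([np.r_[(fk2(q,v)[0]-p)*3,(fk2(q,v)[1]-A).ravel()] for q,p,A in D]+[.02*v[4:]*np.r_[np.ones(14),0]])
    v0=np.zeros(19);v0[:4]=k[7:11];v0[18]=1.57
    r=least_squares(f,v0);print(2*r.cost,np.abs(r.fun).max(),r.x.round(3)); np.save('kin2.npy',r.x)
E
python3 kin2.py
```

```text
0.007387323544279416 0.0282746835775608 [ 2.850e-01  5.380e-01  4.890e-01  3.280e-01  3.300e-02 -4.700e-02
 -3.000e-03 -3.000e-03  4.000e-03 -3.000e-03 -2.000e-03 -8.000e-03
 -7.000e-03 -8.000e-03 -2.000e-03 -1.000e-03 -6.000e-03  8.000e-03
  1.565e+00]
```

```bash
cat > path.py <<'E'
from kin2 import *
import sys
v=np.load('kin2.npy')
lo=np.array([-2.85,-.5,-1.23,.21,-1.02,.16,-2.73]);hi=np.array([2.85,2.14,1.37,2.46,4.16,2.05,2.73])
def solve(p,A,q0,q3=None):
    w=np.zeros(7)+.003; q0=np.array(q0,float)
    if q3 is not None: q0[2]=q3; w[2]=.3
    f=lambda q:np.r_[(fk2(q,v)[0]-p)*3,(fk2(q,v)[1]-A).ravel(),w*(q-q0)]
    r=least_squares(f,np.clip(q0,lo+.05,hi-.05),bounds=(lo+.03,hi-.03)); return r.x,np.abs(r.fun[:12]).max()
def rows(qd,step=.12,nmax=12):
    q=np.array(state()['qpos']); n=int(np.ceil(np.abs((qd-q)/np.array([1,1,1.2,1.2,1.5,1.5,1.5])).max()/step)); print('n',n)
    P=[fk2(q+(qd-q)*i/n,v) for i in range(n+1)]; T=[];W=[]
    for (p0,A0),(p1,A1) in list(zip(P,P[1:]))[:nmax]:
        T.append((A0.T@(p1-p0)*1000).round(0).astype(int).tolist()); W.append(R.from_matrix(A0.T@A1).as_rotvec().round(2).tolist())
    print(T);print(W); print('z path',[round(float(p[2]),2) for p,_ in P], 'y',[round(float(p[1]),2) for p,_ in P])
E
python3 - <<'E'
from path import *
qd,e=solve(np.array([.57,-.37,.2]),RG(-.295,.6),[.45,.9,0,1.14,0,1.6,-1.62],.3); print(qd.round(2),e)
rows(qd)
E
```

```text
[ 0.29  0.83  0.3   1.14 -0.07  1.78 -1.29] 1.516856702438174e-06
n 14
[[-5, 12, -48], [-2, 6, -43], [2, 1, -36], [6, -4, -28], [11, -8, -19], [17, -11, -9], [22, -12, 1], [27, -12, 11], [31, -10, 20], [34, -7, 29], [37, -2, 36], [38, 4, 42]]
[[-0.03, 0.04, 0.04], [-0.04, 0.03, 0.03], [-0.04, 0.02, 0.02], [-0.04, 0.0, 0.01], [-0.04, -0.01, 0.0], [-0.03, -0.03, -0.01], [-0.02, -0.04, -0.01], [-0.01, -0.05, -0.02], [0.0, -0.06, -0.03], [0.02, -0.06, -0.03], [0.04, -0.07, -0.03], [0.06, -0.07, -0.04]]
z path [0.32, 0.37, 0.42, 0.45, 0.48, 0.49, 0.5, 0.49, 0.47, 0.44, 0.41, 0.36, 0.31, 0.26, 0.2] y [-0.27, -0.28, -0.28, -0.27, -0.27, -0.26, -0.26, -0.26, -0.26, -0.27, -0.28, -0.3, -0.32, -0.35, -0.37]
```

jog_arm(xyz=[[-5,12,-48],[-2,6,-43],[2,1,-36],[6,-4,-28],[11,-8,-19],[17,-11,-9],[22,-12,1],[27,-12,11]], delta_rot=[[-0.03,0.04,0.04],[-0.04,0.03,0.03],[-0.04,0.02,0.02],[-0.04,0,0.01],[-0.04,-0.01,0],[-0.03,-0.03,-0.01],[-0.02,-0.04,-0.01],[-0.01,-0.05,-0.02]], gripper=[0.6,0.6,0.6,0.6,0.6,0.6,0.6,0.6])

```text
t: 47.82
eef_pos: [0.4489, -0.2485, 0.4839]
ee_rot: [0.967, -0.179, -0.105, 0.146]
force: [-4.0, -7.7, -5.2]
finger_gap: 0.0515
finger_force: 0.0
```

Run:
```python
from path import *
goal([.5625,-.3695,.15],RG(-.295,.6))
qd,e=solve(np.array([.57,-.37,.2]),RG(-.295,.6),[.45,.9,0,1.14,0,1.6,-1.62],.3)
rows(qd)
```

```text
t 47.83 pos [ 0.4489 -0.2485  0.4839] q [-1.66 -0.5   1.37  1.57  0.68  1.98 -2.15] F [-4.  -7.7 -5.2] gap 0.0515
x [ 0.914 -0.378 -0.151] z [-0.256 -0.245 -0.935] xang -0.392
shift [199.8 -35.  312.9]
target [ 0.5625 -0.3695  0.15  ] rotvec [ 0.289 -0.429 -0.164]
n 17
[[-20, 15, -31], [-16, 8, -29], [-12, 2, -25], [-6, -4, -21], [-1, -9, -15], [5, -13, -9], [12, -15, -2], [18, -15, 6], [23, -15, 14], [28, -12, 21], [32, -9, 28], [35, -4, 35]]
[[0.01, 0.04, 0.03], [-0.0, 0.03, 0.02], [-0.01, 0.02, 0.01], [-0.02, 0.01, 0.01], [-0.02, 0.0, -0.0], [-0.02, -0.01, -0.01], [-0.02, -0.02, -0.01], [-0.02, -0.03, -0.02], [-0.01, -0.04, -0.02], [0.0, -0.05, -0.03], [0.01, -0.05, -0.03], [0.03, -0.06, -0.03]]
z path [0.48, 0.52, 0.55, 0.57, 0.59, 0.6, 0.61, 0.6, 0.59, 0.57, 0.54, 0.51, 0.46, 0.42, 0.37, 0.31, 0.26, 0.2] y [-0.25, -0.25, -0.24, -0.23, -0.22, -0.21, -0.19, -0.19, -0.18, -0.18, -0.19, -0.21, -0.23, -0.25, -0.28, -0.31, -0.34, -0.37]
```

```bash
cat > sim.py <<'E'
from path import *
def jac(q):
    p,A=fk2(q,v); J=np.zeros((6,7))
    for i in range(7):
        d=np.array(q,float); d[i]+=1e-5; p1,A1=fk2(d,v); J[:3,i]=(p1-p)/1e-5; J[3:,i]=R.from_matrix(A1@A.T).as_rotvec()/1e-5
    return J
def run(q,T,W,lam=1e-3,sub=2,wt=None,null=0,wr=.3):
    q=np.array(q,float); p,A=fk2(q,v); s=np.r_[1,1,1,wr,wr,wr]
    for t,w in zip(T,W):
        p,A=fk2(q,v)
        p2=p+A@np.array(t)/1000; A2=A@R.from_rotvec(w).as_matrix()
        for _ in range(sub):
            pc,Ac=fk2(q,v); e=np.r_[p2-pc,R.from_matrix(A2@Ac.T).as_rotvec()]
            J=jac(q); free=np.ones(7,bool)
            for _ in range(3):
                Jf=J[:,free]*s[:,None]; dq=np.zeros(7); G=Jf.T@np.linalg.inv(Jf@Jf.T+lam*np.eye(6)); dq[free]=G@(e*s)
                if null: z=(null*((lo+hi)/2-q))[free]; dq[free]+=z-G@(Jf@z)
                bad=free&(((q+dq)>hi)|((q+dq)<lo))
                if not bad.any(): break
                free&=~bad
            q=np.clip(q+dq,lo,hi)
    return q
if __name__=='__main__':
    tests=[([-1.39548749,.42670708,.07385198,1.60654921,-.03411676,1.11081954,-.06705508],[[-39,-42,0]]*12+[[0,0,0]]*12,[[0,0,0]]*12+[[0,0,.18]]*12,[-0.86,.16,.79,2.03,-.13,1.,-.92]),
    ([-1.2,.09,.51,2.02,.04,.88,-2.01],[[1.4,45,.8]]*12+[[0,0,0]]*8,[[0,0,0]]*12+[[.0095,-.0965,.047]]*8,[-.19,.91,.83,1.16,-.36,1.86,-1.07]),
    ([-.18,.89,.84,1.15,-.36,1.88,-1.09],[[-6.8,-43.8,3.3]]*11+[[0,0,0]]*8,[[0,0,0]]*11+[[-.009,.0956,-.0496]]*8,[-1.26,.39,.96,1.79,-.37,.97,-1.47]),
    ([-1.74,.06,1.22,2.06,-.02,.87,-1.81],[[-7.3,50,-.5]]*12+[[0,0,0]]*9,[[0,0,0]]*12+[[.0128,-.0848,.0648]]*9,[-1.36,-.49,1.37,1.81,.39,1.82,-1.98])]
    for lam in (1e-4,3e-3):
      for null in (0,.02):
        print(lam,null)
        for q,T,W,e in tests: print(run(q,T,W,lam,null=null).round(2), e)
E
python3 sim.py
```

```text
0.0001 0
[-0.89  0.17  0.82  2.03 -0.15  0.99 -0.91] [-0.86, 0.16, 0.79, 2.03, -0.13, 1.0, -0.92]
[-0.19  0.9   0.8   1.15 -0.34  1.86 -1.11] [-0.19, 0.91, 0.83, 1.16, -0.36, 1.86, -1.07]
[-1.28  0.39  0.97  1.78 -0.37  0.98 -1.49] [-1.26, 0.39, 0.96, 1.79, -0.37, 0.97, -1.47]
[-1.32 -0.49  1.35  1.84  0.57  1.54 -2.01] [-1.36, -0.49, 1.37, 1.81, 0.39, 1.82, -1.98]
0.0001 0.02
[-0.37  0.12  0.25  2.03 -0.03  0.99 -1.02] [-0.86, 0.16, 0.79, 2.03, -0.13, 1.0, -0.92]
[-0.04  0.79  0.46  1.15 -0.15  1.84 -1.27] [-0.19, 0.91, 0.83, 1.16, -0.36, 1.86, -1.07]
[-0.8   0.24  0.34  1.78 -0.07  0.95 -1.74] [-1.26, 0.39, 0.96, 1.79, -0.37, 0.97, -1.47]
[ 0.14  0.87  0.66  1.11 -0.26  1.85 -1.12] [-1.36, -0.49, 1.37, 1.81, 0.39, 1.82, -1.98]
0.003 0
[-0.87  0.16  0.81  2.03 -0.15  0.99 -0.91] [-0.86, 0.16, 0.79, 2.03, -0.13, 1.0, -0.92]
[-0.21  0.86  0.81  1.19 -0.33  1.83 -1.12] [-0.19, 0.91, 0.83, 1.16, -0.36, 1.86, -1.07]
[-1.27  0.39  0.96  1.77 -0.37  0.99 -1.49] [-1.26, 0.39, 0.96, 1.79, -0.37, 0.97, -1.47]
[-1.32 -0.48  1.36  1.84  0.56  1.53 -2.  ] [-1.36, -0.49, 1.37, 1.81, 0.39, 1.82, -1.98]
0.003 0.02
[-0.38  0.11  0.24  2.03 -0.    1.   -1.06] [-0.86, 0.16, 0.79, 2.03, -0.13, 1.0, -0.92]
[-0.05  0.78  0.46  1.16 -0.13  1.82 -1.27] [-0.19, 0.91, 0.83, 1.16, -0.36, 1.86, -1.07]
[-0.79  0.24  0.33  1.79 -0.07  0.95 -1.71] [-1.26, 0.39, 0.96, 1.79, -0.37, 0.97, -1.47]
[-1.3  -0.5   1.35  1.83  0.57  1.54 -1.97] [-1.36, -0.49, 1.37, 1.81, 0.39, 1.82, -1.98]
```

```bash
cat > srch.py <<'E'
from sim import *
rng=np.random.default_rng(1); q0=np.array(state()['qpos'])
def ev(seg):
    q=q0; zs=[]; 
    for t,w in seg:
        for _ in range(4):
            q=run(q,[t]*3,[w]*3,1e-3,sub=1); p,A=fk2(q,v); zs.append(p[2])
            if p[2]<.22 or A[2,2]>-.3: return 9,q
    return abs(q[2]-.2)+max(0,.1-q[1])+.3*max(0,abs(q[4]-.3)-.9)+max(0,abs(q[6])-2.3), q
best=(9,None,None)
import time;t0=time.time()
while time.time()-t0<200:
    if best[0]<9 and rng.random()<.6: seg=[(t+rng.normal(0,6,3),w+rng.normal(0,.02,3)) for t,w in best[1]]
    else: seg=[(rng.uniform(-35,35,3),rng.uniform(-.1,.1,3)*[.5,1,1]) for _ in range(2)]
    seg=[(t.round(0),w.round(2)) for t,w in seg]
    c,q=ev(seg)
    if c<best[0]: best=(c,seg,q)
print(best[0],[(t.tolist(),w.tolist()) for t,w in best[1]],best[2].round(2),fk2(best[2],v)[0].round(3),fk2(best[2],v)[1].round(2).tolist())
q=q0
for t,w in best[1]:
    for _ in range(3): q=run(q,[t]*4,[w]*4,1e-3); print(q.round(2),fk2(q,v)[0].round(2))
E
python3 srch.py
```

```text
0.0003658606167939171 [([-18.0, -22.0, 13.0], [0.02, 0.1, -0.07]), ([-6.0, 26.0, -11.0], [0.01, -0.12, 0.01])] [ 0.09  0.48  0.2   1.34  0.63  2.04 -0.86] [ 0.463 -0.336  0.473] [[0.54, 0.38, -0.75], [0.11, -0.92, -0.39], [-0.83, 0.13, -0.54]]
[-0.95 -0.49  0.68  2.04  0.59  1.45 -1.98] [ 0.39 -0.16  0.41]
[ 0.24 -0.49 -0.11  2.42 -0.01  0.74 -1.14] [ 0.36 -0.1   0.31]
[ 0.01 -0.49  0.29  2.42 -0.3   0.82 -0.43] [ 0.34 -0.08  0.31]
[ 0.15 -0.19  0.15  2.07  0.03  1.19 -0.67] [ 0.37 -0.18  0.35]
[ 0.15  0.12  0.11  1.71  0.32  1.58 -0.78] [ 0.41 -0.27  0.4 ]
[ 0.14  0.46  0.16  1.35  0.61  1.94 -0.71] [ 0.47 -0.36  0.45]
```

jog_arm(xyz=[[-11,-13,8],[-11,-13,8],[-11,-13,8],[-11,-13,8],[-11,-13,8],[-11,-13,8],[-11,-13,8],[-11,-13,8],[-11,-13,8],[-11,-13,8],[-11,-13,8],[-11,-13,8]], delta_rot=[[0.01,0.06,-0.04],[0.01,0.06,-0.04],[0.01,0.06,-0.04],[0.01,0.06,-0.04],[0.01,0.06,-0.04],[0.01,0.06,-0.04],[0.01,0.06,-0.04],[0.01,0.06,-0.04],[0.01,0.06,-0.04],[0.01,0.06,-0.04],[0.01,0.06,-0.04],[0.01,0.06,-0.04]], gripper=[0.6,0.6,0.6,0.6,0.6,0.6,0.6,0.6,0.6,0.6,0.6,0.6])

```text
t: 49.32
eef_pos: [0.3518, -0.1236, 0.3567]
ee_rot: [0.973, 0.079, 0.185, 0.113]
force: [-1.0, 0.6, 0.2]
finger_gap: 0.0513
finger_force: 0.0
```

Run:
```python
from sim import *
goal([.57,-.37,.2],RG(-.295,.6))
q=state()['qpos']
for n in (3,6,9,12): print(run(q,[[-11,-13,8]]*n,[[.01,.06,-.04]]*n).round(2))
st=state();M_=R.from_quat(st['ee_rot']).as_matrix();t=M_.T@(np.array([.57,-.37,.25])-st['eef_pos'])*1000/12;w=R.from_matrix(M_.T@RG(-.295,.6)).as_rotvec()/12
print('direct',t.round(1),w.round(3))
```

```text
t 49.33 pos [ 0.3518 -0.1236  0.3567] q [-0.1  -0.49  0.04  2.28  0.28  0.99 -1.58] F [-1.   0.6  0.2] gap 0.0513
x [0.919 0.195 0.342] z [ 0.377 -0.191 -0.906] xang 0.209
shift [ 99.1 222.4 271.3]
target [ 0.57 -0.37  0.2 ] rotvec [ 0.308 -0.993  0.392]
[ 0.18 -0.49 -0.12  2.41  0.04  0.74 -1.23]
[ 0.17 -0.49 -0.04  2.41 -0.14  0.74 -0.9 ]
[ 0.05 -0.49  0.16  2.41 -0.26  0.78 -0.61]
[-0.14 -0.49  0.43  2.41 -0.34  0.83 -0.31]
direct [ 9.7 19.6 18.8] [ 0.026 -0.083  0.033]
```

jog_arm(xyz=[[9.7,19.6,18.8],[9.7,19.6,18.8],[9.7,19.6,18.8],[9.7,19.6,18.8],[9.7,19.6,18.8],[9.7,19.6,18.8],[9.7,19.6,18.8],[9.7,19.6,18.8],[9.7,19.6,18.8],[9.7,19.6,18.8],[9.7,19.6,18.8],[9.7,19.6,18.8]], delta_rot=[[0,0,0],[0,0,0],[0,0,0],[0,0,0],[0,0,0],[0,0,0],[0,0,0],[0,0,0],[0,0,0],[0,0,0],[0,0,0],[0,0,0]], gripper=[0.6,0.6,0.6,0.6,0.6,0.6,0.6,0.6,0.6,0.6,0.6,0.6])

```text
t: 50.82
eef_pos: [0.5711, -0.371, 0.2502]
ee_rot: [0.973, 0.078, 0.184, 0.113]
force: [0.1, 1.6, 0.8]
finger_gap: 0.0516
finger_force: 0.0
```

jog_arm(xyz=[[0,0,0],[0,0,0],[0,0,0],[0,0,0],[0,0,0],[0,0,0],[0,0,0],[0,0,0],[0,0,0],[0,0,0],[0,0,0],[0,0,0]], delta_rot=[[0.028,-0.09,0.036],[0.028,-0.09,0.036],[0.028,-0.09,0.036],[0.028,-0.09,0.036],[0.028,-0.09,0.036],[0.028,-0.09,0.036],[0.028,-0.09,0.036],[0.028,-0.09,0.036],[0.028,-0.09,0.036],[0.028,-0.09,0.036],[0.028,-0.09,0.036],[0,0,0]], gripper=[0.6,0.6,0.6,0.6,0.6,0.6,0.6,0.6,0.6,0.6,0.6,0.6])

```text
t: 52.32
eef_pos: [0.5704, -0.3709, 0.2484]
ee_rot: [0.945, -0.143, -0.292, -0.045]
force: [0.2, 0.4, -0.7]
finger_gap: 0.0513
finger_force: 0.0
```

Run:
```python
from h import *
pens(); goal([.5625,-.3695,.010],RG(-.295,.6))
```

```text
t 52.38 pos [ 0.5704 -0.371   0.2494] q [ 0.12  0.87  0.67  1.12 -0.26  1.85 -1.13] F [-0.4 -0.9  0.6] gap 0.051
x [ 0.79  -0.243 -0.563] z [-0.538  0.166 -0.827] xang -0.299
shift [128.1   1.  202.4]
target [ 0.5625 -0.3695  0.01  ] rotvec [-0.003 -0.002 -0.003]
```

jog_arm(xyz=[[24,1,37],[24,0,37],[24,0,37],[24,0,37],[15,0,26],[9,0,14],[6,0,10],[3.5,0,6],[0,0,0],[0,0,0],[0,0,0],[0,0,0]], delta_rot=[[0,0,0],[0,0,0],[0,0,0],[0,0,0],[0,0,0],[0,0,0],[0,0,0],[0,0,0],[0,0,0],[0,0,0],[0,0,0],[0,0,0]], gripper=[0.6,0.6,0.6,0.6,0.6,0.6,0.6,0.6,0.6,0,0,0])

```text
t: 53.88
eef_pos: [0.5632, -0.3697, 0.0105]
ee_rot: [0.945, -0.143, -0.29, -0.044]
force: [1.5, -1.6, 6.1]
finger_gap: 0.0243
finger_force: 59.7
```

jog_arm(xyz=[[0,0,0],[0,0,0],[-6,0,-9],[-12,0,-18],[-24,0,-36],[-24,0,-36],[-24,0,-36],[-24,0,-36],[-24,0,-36],[0,0,0]], delta_rot=[[0,0,0],[0,0,0],[0,0,0],[0,0,0],[0,0,0],[0,0,0],[0,0,0],[0,0,0],[0,0,0],[0,0,0]], gripper=[0,0,0,0,0,0,0,0,0,0])

```text
t: 55.12
eef_pos: [0.5653, -0.3712, 0.2635]
ee_rot: [0.946, -0.143, -0.288, -0.043]
force: [-0.3, 0.4, -2.3]
finger_gap: 0.0247
finger_force: 59.0
```

Run:
```python
from sim import *
p=tgtb(3,.145,.6,.029,pz=.002)+.002*DX;p[2]+=.04
goal(p,RB(.6)); st=state();M_=R.from_quat(st['ee_rot']).as_matrix()
t=M_.T@(p-st['eef_pos'])*1000/12; w=R.from_matrix(M_.T@RB(.6)).as_rotvec()/10
q=run(st['qpos'],[t]*12,[[0,0,0]]*12); print(q.round(2)); q=run(q,[[0,0,0]]*10,[w]*10); print(q.round(2),t,w)
```

```text
t 55.12 pos [ 0.5653 -0.3712  0.2635] q [ 0.12  0.85  0.67  1.12 -0.25  1.86 -1.13] F [-0.3  0.4 -2.3] gap 0.0247
x [ 0.793 -0.246 -0.557] z [-0.532  0.164 -0.831] xang -0.301
shift [-106.5 -563.6   60.2]
target [0.6155 0.2033 0.2723] rotvec [-0.119  0.754 -0.584]
[-0.59  0.71  0.57  1.29 -0.56  1.81 -1.88]
[-0.93  0.27  0.61  1.8  -0.18  0.94 -1.55] [ -8.87417766 -46.97036434   5.01853166] [-0.01192595  0.07535657 -0.05843337]
```

jog_arm(xyz=[[-8.9,-47,5],[-8.9,-47,5],[-8.9,-47,5],[-8.9,-47,5],[-8.9,-47,5],[-8.9,-47,5],[-8.9,-47,5],[-8.9,-47,5],[-8.9,-47,5],[-8.9,-47,5],[-8.9,-47,5],[-8.9,-47,5]], delta_rot=[[0,0,0],[0,0,0],[0,0,0],[0,0,0],[0,0,0],[0,0,0],[0,0,0],[0,0,0],[0,0,0],[0,0,0],[0,0,0],[0,0,0]], gripper=[0,0,0,0,0,0,0,0,0,0,0,0])

```text
t: 56.62
eef_pos: [0.6146, 0.2061, 0.2696]
ee_rot: [0.945, -0.143, -0.291, -0.044]
force: [0.4, -0.2, -2.4]
finger_gap: 0.0249
finger_force: 59.1
```

jog_arm(xyz=[[0,0,0],[0,0,0],[0,0,0],[0,0,0],[0,0,0],[0,0,0],[0,0,0],[0,0,0],[0,0,0],[0,0,0],[0,0,0]], delta_rot=[[-0.012,0.0754,-0.0584],[-0.012,0.0754,-0.0584],[-0.012,0.0754,-0.0584],[-0.012,0.0754,-0.0584],[-0.012,0.0754,-0.0584],[-0.012,0.0754,-0.0584],[-0.012,0.0754,-0.0584],[-0.012,0.0754,-0.0584],[-0.012,0.0754,-0.0584],[-0.012,0.0754,-0.0584],[0,0,0]], gripper=[0,0,0,0,0,0,0,0,0,0,0])

```text
t: 58.0
eef_pos: [0.6136, 0.2046, 0.2695]
ee_rot: [0.986, 0.14, 0.089, -0.015]
force: [-0.2, -0.5, -1.0]
finger_gap: 0.0245
finger_force: 59.1
```

Run:
```python
from h import *
goal(tgtb(3,.115,.6,.029,pz=.003)+.002*DX,RB(.6))
```

```text
t 58.0 pos [0.6136 0.2046 0.2695] q [-0.92  0.28  0.59  1.8  -0.19  0.93 -1.55] F [-0.2 -0.5 -1. ] gap 0.0245
x [0.945 0.273 0.18 ] z [ 0.171  0.055 -0.984] xang 0.281
shift [-29.9   2.   54.9]
target [0.5953 0.1975 0.2101] rotvec [-0.005  0.005 -0.   ]
```

jog_arm(xyz=[[-7.5,0.5,13.7],[-7.5,0.5,13.7],[-7.5,0.5,13.7],[-7.5,0.5,13.7],[0,0,0],[-10,0,6.8],[-10,0,6.8],[-10,0,6.8],[-10,0,6.8],[-10,0,6.8],[0,0,0]], delta_rot=[[0,0,0],[0,0,0],[0,0,0],[0,0.005,0],[0,0,0],[0,0,0],[0,0,0],[0,0,0],[0,0,0],[0,0,0],[0,0,0]], gripper=[0,0,0,0,0,0,0,0,0,0,0])

```text
t: 59.38
eef_pos: [0.5545, 0.1855, 0.1665]
ee_rot: [0.986, 0.14, 0.091, -0.015]
force: [-0.6, -0.5, -1.2]
finger_gap: 0.0248
finger_force: 59.2
```

Run:
```python
from h import *
goal(tgtb(3,.010,.6,.029,pz=.003)+.002*DX,RB(.6)); print(state()['moment'])
```

```text
t 59.38 pos [0.5545 0.1855 0.1665] q [-0.92  0.29  0.56  2.04 -0.22  0.68 -1.52] F [-0.6 -0.5 -1.2] gap 0.0248
x [0.944 0.273 0.184] z [ 0.176  0.055 -0.983] xang 0.281
shift [-36.8   0.   24.3]
target [0.524  0.1768 0.1359] rotvec [-0.004  0.    -0.001]
[-0.08097006  0.14827746  0.01370505]
```

jog_arm(xyz=[[-8,0,5.4],[-8,0,5.4],[-8,0,5.4],[-6,0,4],[-3,0,2],[-2,0,1.4],[-2,0,1.4],[0,0,0]], delta_rot=[[0,0,0],[0,0,0],[0,0,0],[0,0,0],[0,0,0],[0,0,0],[0,0,0],[0,0,0]], gripper=[0,0,0,0,0,0,0,0])

```text
t: 60.38
eef_pos: [0.5248, 0.1771, 0.1357]
ee_rot: [0.986, 0.14, 0.092, -0.015]
force: [-0.4, -0.3, -1.6]
finger_gap: 0.0245
finger_force: 59.2
```

jog_arm(xyz=[[-2,0,1.4],[0,0,0]], delta_rot=[[0,0,0],[0,0,0]], gripper=[0,0])

```text
t: 60.62
eef_pos: [0.5231, 0.1766, 0.1339]
ee_rot: [0.986, 0.14, 0.092, -0.015]
force: [-0.5, 0.1, -1.1]
finger_gap: 0.0246
finger_force: 59.2
```

jog_arm(xyz=[[-1.5,0,1],[0,0,0]], delta_rot=[[0,0,0],[0,0,0]], gripper=[0,0])

```text
t: 60.88
eef_pos: [0.5218, 0.1762, 0.1327]
ee_rot: [0.986, 0.14, 0.092, -0.015]
force: [0.5, -0.2, -2.2]
finger_gap: 0.0244
finger_force: 59.2
```

jog_arm(xyz=[[-2,0,1.4],[0,0,0]], delta_rot=[[0,0,0],[0,0,0]], gripper=[0,0])

```text
t: 61.12
eef_pos: [0.5211, 0.176, 0.1315]
ee_rot: [0.986, 0.14, 0.093, -0.015]
force: [3.1, 0.5, 3.4]
finger_gap: 0.0249
finger_force: 59.8
```

jog_arm(xyz=[[-2,0,1.4],[0,0,0]], delta_rot=[[0,0,0],[0,0,0]], gripper=[0,0])

```text
t: 61.38
eef_pos: [0.5215, 0.1763, 0.1311]
ee_rot: [0.986, 0.139, 0.095, -0.016]
force: [10.0, 1.5, 11.5]
finger_gap: 0.0249
finger_force: 60.8
```

jog_arm(xyz=[[2,0,-1.4],[0,0,0],[0,0,0],[0,0,0],[0,0,0],[0,0,-20],[0,0,-30],[0,0,-40],[0,0,-40],[0,0,0]], delta_rot=[[0,0,0],[0,0,0],[0,0,0],[0,0,0],[0,0,0],[0,0,0],[0,0,0],[0,0,0],[0,0,0],[0,0,0]], gripper=[0,0.45,0.45,0.45,0.45,0.45,0.45,0.45,0.45,0.45])

```text
t: 62.62
eef_pos: [0.4982, 0.1692, 0.2614]
ee_rot: [0.986, 0.14, 0.094, -0.017]
force: [0.0, 0.0, 0.7]
finger_gap: 0.0384
finger_force: 0.0
```

Run:
```python
from sim import *
p=np.array([.504,.010,.2]);A=RG(.957,0)
goal(p,A); pens(); st=state();M_=R.from_quat(st['ee_rot']).as_matrix()
t=M_.T@(p-st['eef_pos'])*1000/8; w=R.from_matrix(M_.T@A).as_rotvec()/8
q=run(st['qpos'],[t]*8,[[0,0,0]]*8); print(q.round(2)); q=run(q,[[0,0,0]]*8,[w]*8); print(q.round(2),t.round(1),w.round(4))
s=snap('scene','s4'); a=cv2.convertScaleAbs(cv2.imread('pics/s4.png'),alpha=2.2,beta=15)
for i in (1,2,3): print('tail pred',i, [ (round((q-o)*5)) for q,o in zip(proj(s,well(i)+.17*AX+.006*NL),(230,95))])
cv2.imwrite('pics/s4b.png',cv2.resize(a[95:210,230:370],None,fx=5,fy=5,interpolation=cv2.INTER_CUBIC))
```

```text
t 62.62 pos [0.4982 0.1692 0.2614] q [-1.08  0.03  0.63  2.06  0.01  0.86 -1.74] F [0.  0.  0.7] gap 0.0384
x [0.944 0.272 0.189] z [ 0.18   0.059 -0.982] xang 0.281
shift [-49.4 154.9  52. ]
target [0.504 0.01  0.2  ] rotvec [ 0.058 -0.185 -0.674]
[-0.86  0.09  0.78  2.17 -0.15  0.73 -1.28]
[-0.76  0.21  0.68  2.04 -0.16  0.94 -0.61] [-6.1 19.4  6.3] [ 0.0073 -0.0229 -0.0842]
tail pred 1 [588, 116]
tail pred 2 [528, 162]
tail pred 3 [465, 211]
```

View pics/s4b.png

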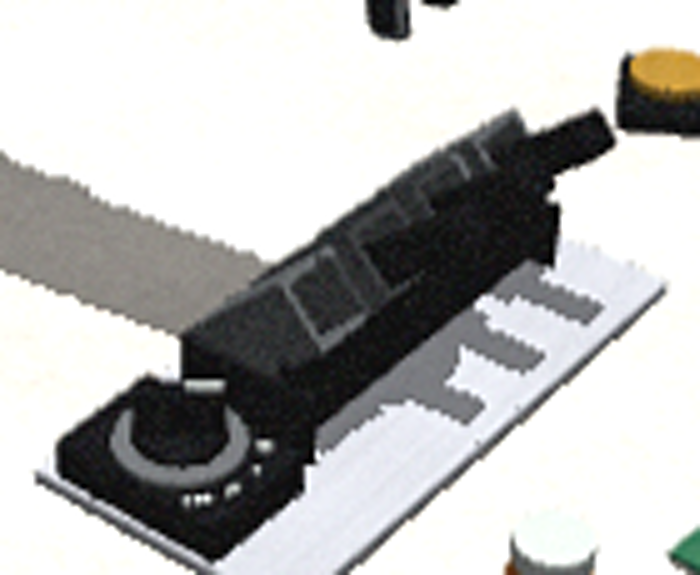

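Three pens are in, with equal, evenly spaced shadows ending at (590,305), (530,355) and (470,408). The selector still points at the bar. Now I'll turn it to two dots.

jog_arm(xyz=[[-6,19.4,6.3],[-6,19.4,6.3],[-6,19.4,6.3],[-6,19.4,6.3],[-6,19.4,6.3],[-6,19.4,6.3],[-6,19.4,6.3],[-6,19.4,6.3],[0,0,0]], delta_rot=[[0,0,0],[0,0,0],[0,0,0],[0,0,0],[0,0,0],[0,0,0],[0,0,0],[0,0,0],[0,0,0]], gripper=[0.45,0.45,0.45,0.45,0.45,0.45,0.6,0.6,0.6])

```text
t: 63.85
eef_pos: [0.5032, 0.0077, 0.1983]
ee_rot: [0.986, 0.138, 0.09, -0.014]
force: [0.2, 0.2, 0.0]
finger_gap: 0.0508
finger_force: 0.0
```

jog_arm(xyz=[[0,0,0],[0,0,0],[0,0,0],[0,0,0],[0,0,0],[0,0,0],[0,0,0],[0,0,0],[0,0,0]], delta_rot=[[0.0073,-0.0229,-0.0842],[0.0073,-0.0229,-0.0842],[0.0073,-0.0229,-0.0842],[0.0073,-0.0229,-0.0842],[0.0073,-0.0229,-0.0842],[0.0073,-0.0229,-0.0842],[0.0073,-0.0229,-0.0842],[0.0073,-0.0229,-0.0842],[0,0,0]], gripper=[0.6,0.6,0.6,0.6,0.6,0.6,0.6,0.6,0.6])

```text
t: 64.97
eef_pos: [0.5041, 0.0099, 0.1991]
ee_rot: [0.888, 0.461, -0.002, 0.001]
force: [-0.3, -0.1, -0.3]
finger_gap: 0.0511
finger_force: 0.0
```

Run:
```python
from h import *
goal([.5045,.010,.061],RG(.957,0))
```

```text
t 64.97 pos [0.5041 0.0099 0.1991] q [-0.74  0.21  0.68  2.05 -0.16  0.94 -0.59] F [-0.3 -0.1 -0.3] gap 0.0511
x [ 0.576  0.818 -0.004] z [-0.003 -0.003 -1.   ] xang 0.957
shift [  0.9   0.4 138.1]
target [0.5045 0.01   0.061 ] rotvec [-0.001  0.004  0.   ]
```

jog_arm(xyz=[[0,0,35],[0,0,35],[0,0,30],[0,0,20],[0,0,12],[0,0,6],[0,0,0],[0,0,0],[0,0,0],[0,0,0],[0,0,0]], delta_rot=[[0,0,0],[0,0,0],[0,0,0],[0,0,0],[0,0,0],[0,0,0],[0,0,0],[0,0,0],[0,0,0],[0,0,0],[0,0,0]], gripper=[0.6,0.6,0.6,0.6,0.6,0.6,0.6,0,0,0,0])

```text
t: 66.35
eef_pos: [0.5039, 0.0092, 0.0624]
ee_rot: [0.888, 0.46, -0.001, 0.0]
force: [-4.1, 1.0, 10.9]
finger_gap: 0.0125
finger_force: 59.9
```

jog_arm(xyz=[[0,0,0],[0,0,0],[0,0,0],[0,0,0],[0,0,0],[0,0,0],[0,0,0],[0,0,0],[0,0,0],[0,0,0],[0,0,0],[0,0,0]], delta_rot=[[0,0,0],[0,0,0.1],[0,0,0.1],[0,0,0.1],[0,0,0.1],[0,0,0.1],[0,0,0.1],[0,0,0.1],[0,0,0.1],[0,0,0.1],[0,0,0],[0,0,0]], gripper=[0,0,0,0,0,0,0,0,0,0,0,0])

```text
t: 67.85
eef_pos: [0.5037, 0.0095, 0.0623]
ee_rot: [1.0, 0.028, -0.001, 0.0]
force: [-5.8, 3.1, 16.0]
finger_gap: 0.0129
finger_force: 60.4
```

jog_arm(xyz=[[0,0,0],[0,0,0],[0,0,0],[0,0,0],[0,0,-20],[0,0,-40],[0,0,-40],[0,0,-40],[0,0,-30],[0,0,0]], delta_rot=[[0,0,0],[0,0,0],[0,0,0],[0,0,0],[0,0,0],[0,0,0],[0,0,0],[0,0,0],[0,0,0],[0,0,0]], gripper=[0.6,0.6,0.6,0.6,0.6,0.6,0.6,0.6,0.6,0.6])

```text
t: 69.1
eef_pos: [0.5051, 0.0096, 0.2334]
ee_rot: [1.0, 0.029, 0.0, 0.0]
force: [0.4, 0.7, -0.9]
finger_gap: 0.0512
finger_force: 0.0
```

Run:
```python
from h import *
go([.5,0,.2])
s=snap('wrist','w9')
a=cv2.convertScaleAbs(cv2.imread('pics/w9.png'),alpha=2,beta=10); cv2.imwrite('pics/w9b.png',cv2.resize(a,(800,600),interpolation=2))
```

```text
t 69.1 pos [0.5051 0.0096 0.2334] q [-1.07  0.24  1.09  2.02 -0.25  1.02 -1.38] F [ 0.4  0.7 -0.9] gap 0.0512
x [0.998 0.057 0.001] z [ 0.001 -0.    -1.   ] xang 0.057
shift [-5.7  9.3 33.4]
```

View pics/w9b.png

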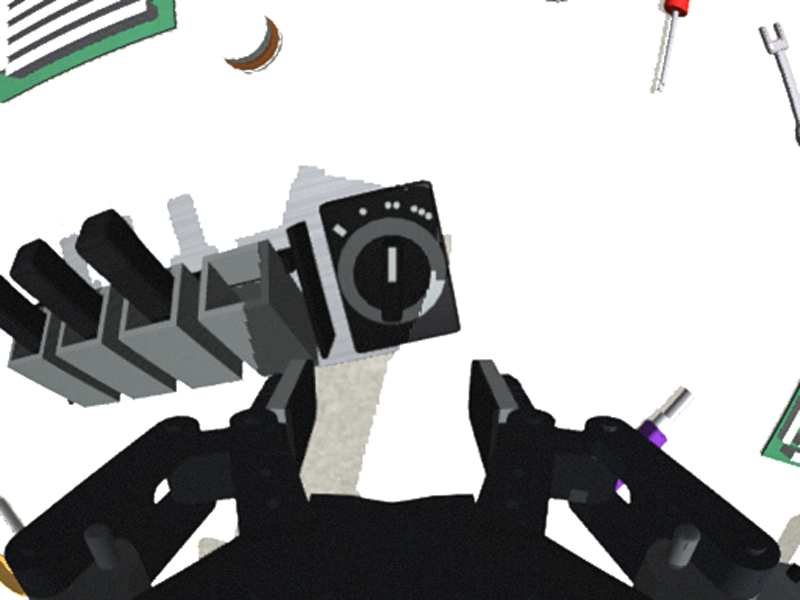

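The picture shows the pointer at (392,265) aimed at the two-dot mark (392,205) and all three pens seated. No black pen is left on the bench and the gripper is clear, so I'm handing in.

```bash
python3 -c "
from plant import hand_in
print(hand_in())"
```

```text
the job is handed in; nothing more can be done
None
```

I handed the job in at about 69 s of the 210 s allowed: the selector went to the bar mark, all three pen drivers present went nose down into their own tubes, then the selector went to two dots. Those positions come from the camera pictures, and the hand-in returned no verdict.

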